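# Lid the specimen pots and feed the carrier through the reader arch

### The job

Stand every specimen pot on the bench upright in the socket of the sample carrier that fits it, and close each with the lid that fits it. Then, with all pots loaded and lidded, slide the carrier along its track, without lifting it out, under the reader arch until it is fully home against the end stop, and let go with every pot still lidded. Put any lid that is left over without a pot in the open lid box. Do not disturb the other things on the bench.

Things in the scene. Friction and masses are not known exactly. Their poses are not given: they have to be found in the camera images.
- track: Feed track fixed to the bench: aluminium channel bridged by a white reader arch. Origin on the bench under the arch's middle; y runs along the channel in the feed direction, z up. Channel floor 8 mm above the bench; base 105 mm wide (x), from y = -324 to +287 mm. Guide rails 69 mm apart, 10 mm wide, tops 22 mm above the bench. A low stop at y = -312 mm closes the loading end.
- arch (a point): Centre of the underside of the reader head, 92 mm above the bench, over the track's origin. The arch covers y = -35 to +35 mm of the track; its opening is 69 mm wide between legs 26 mm thick (outer faces at x = +-60.5 mm) and 84 mm high above the channel floor; its top is 150 mm above the bench.
- end_stop (a point): Top middle of the near face of the end stop, a black block across the channel at the far end: its face lies at y = +275 mm of the track, its top 38 mm above the bench.
- carrier: Loose grey tray, about 0.4 kg, 64 mm wide (x), 240 long (y), in the channel on the loading side (y < 0), 2.5 mm play each side. Origin centre of underside, axes as the track's. Base 4 mm thick; three square sockets, inner widths 38, 46, 54 mm, centred at y = -62, -7, +56 mm, walls 4 mm thick, tops 24 mm above its underside. Home: origin at y = +155 mm of the track. Under 10 N slides it loaded.
- fin_rear (a point): Grip point on the carrier's trailing fin (y = -106 mm, 36 mm above the carrier's underside). The fin is an upright plate 8 mm thick across the track (x), 24 mm long (y), from 4 to 48 mm above the carrier's underside; nothing beside it but the rails.
- fin_front (a point): Grip point on the carrier's leading fin (y = +106 mm), the same shape.
- pot_small: Open round specimen pot of cream plastic, the small one: outer diameter 32 mm, 56 mm tall, wall 2 mm, straight sides, about 80 g. It stands upright on the bench; origin at the centre of its underside, z up through its mouth. Its socket in the carrier is the 38 mm one. May be absent (None).
- lid_small: Round white slip-on lid for the small pot: outer diameter 42 mm, 14 mm high, hollow underneath, inner diameter 37 mm and 11 mm deep, so it fits over that pot with 2.5 mm play all round. Lies open side down; origin at the centre of its lower rim, z up. On its pot, its origin is 45 mm above the pot's origin (its top 59 mm). Spare if its pot is absent.
- pot_medium: Open round specimen pot of cream plastic, the medium one: outer diameter 40 mm, 60 mm tall, wall 2 mm, straight sides, about 88 g. It stands upright on the bench; origin at the centre of its underside, z up through its mouth. Its socket in the carrier is the 46 mm one. May be absent (None).
- lid_medium: Round white slip-on lid for the medium pot: outer diameter 50 mm, 14 mm high, hollow underneath, inner diameter 45 mm and 11 mm deep, so it fits over that pot with 2.5 mm play all round. Lies open side down; origin at the centre of its lower rim, z up. On its pot, its origin is 49 mm above the pot's origin (its top 63 mm). Spare if its pot is absent.
- pot_large: Open round specimen pot of cream plastic, the large one: outer diameter 48 mm, 64 mm tall, wall 2 mm, straight sides, about 96 g. It stands upright on the bench; origin at the centre of its underside, z up through its mouth. Its socket in the carrier is the 54 mm one. May be absent (None).
- lid_large: Round white slip-on lid for the large pot: outer diameter 58 mm, 14 mm high, hollow underneath, inner diameter 53 mm and 11 mm deep, so it fits over that pot with 2.5 mm play all round. Lies open side down; origin at the centre of its lower rim, z up. On its pot, its origin is 53 mm above the pot's origin (its top 67 mm). Spare if its pot is absent.
- lid_box: Empty open grey plastic box for spare lids, fixed to the bench at the left end of the row: 150 x 100 mm (x, y), 35 mm high, walls and floor 4 mm thick; origin at the centre of its underside.
- mouse: Bystander: round black computer mouse, 62 mm across, 32 mm high, on a mat at the left; origin at its underside.
- oil_bottle: Bystander: small amber bottle, 32 mm across, 75 mm tall, at the right; origin at its underside.
- marker: Bystander: black marker pen, 16 mm thick, about 136 mm long, lying beyond the track.
- wipes_box: Bystander: white carton, 100 x 160 x 60 mm, beyond the track; origin at its underside.
Mind the look-alikes: they are no part of the job. Leave any pink or purple look-alike of the pot_small alone.

How it is judged:
By the outcome, as a careful person would: the job done as asked, in the order asked, and still so for the second after the job is handed in, with the robot touching nothing.
Of pot_small, pot_medium, pot_large only 2 to 3 are there at a start; the rules pass over those that are not, and their reading is None.
At some moment in a run one of lid_small, lid_medium, lid_large may be knocked a few centimetres aside while the robot is not near it.
Once in a run the grip may slacken for a moment while it holds something.
It also fails if it takes over 210 s, if anything falls off the work surface, if the arm or the gripper's body presses on something with over 40 N, if the wrist force passes 120 N, or if a joint passes its speed limit or range.

### The arm

A 6-joint arm with a two-finger parallel gripper is mounted at the origin on the work surface. World frame = base frame: x ahead of the robot, y to its left, z up, the work surface at z = 0. Lengths are in m, angles in rad, forces in N, time in s.
With the tool pointing down it reaches from about 0.35 to 0.85 m from the base axis. Payload 8.1 kg.
Tool frame: the origin (TCP) lies on the mounting face of the last link; the fingertips stand 186 mm ahead of it and the grasp point (between the pads) lies 167 mm ahead of it; z points along the fingers, y is the direction in which the jaws open and shut (so a half turn about z gives the same grasp; the last joint's range is limited). The gripper opens to 93 mm and grips with 3 to 60 N. Pads are 15 mm wide; open, the fingers measure 128 mm over their backs; the gripper's body (75 mm by 188 mm) begins 65 mm behind the grasp point.
Start: joints at [1.02, 0.13, 1.488, -0, 1.523, -0.085], TCP at [0.269, 0.536, 0.405] pointing down, gripper open.
Joint ranges: [-2.96, 2.96], [-0.89, 2.26], [0.02, 2.5], [-1.34, 4.48], [0, 2.73], [-2.66, 2.66]. Speed limits (rad/s): [2.39, 2.39, 2.79, 3.14, 3.14, 3.14].

### API

Orientations are given as [roll, pitch, yaw] about the fixed x, y, z axes, in that order (R = Rz(yaw) Ry(pitch) Rx(roll)).
In Python, from cell import r gives the robot as it stands.
- The arm moves only by the tool step_arm, never from a script. Its argument "rows" is a list that holds one entry, the list of rows, each a list of 7 numbers: the shift along the tool's x, y, z scaled (see below), then the turn, a rotation vector about the tool's x, y, z scaled (see below), then the opening, from 0 (shut) to 1 (fully open). In form: [[[dx, dy, dz, rx, ry, rz, claw], ...]]. A call has 1 to 20 rows; each row is the pose to reach, as a shift and turn from the pose commanded when the call began, along the tool's axes at that moment; what a row does not reach only later rows make up. The controller multiplies each number of a shift by 40 cm and each number of a turn by 90 degrees. A row lasts 1/12 s, in which the tool goes at most 41.7 mm and 7.16 degrees, less where a joint would pass 70% of its speed; a pose out of reach is approached as far as the arm can. A call with a number of a shift or a turn outside -1 to 1 is refused whole. A call with a gripper value outside its range is refused whole. The fingers move at their own pace and stop on an object; "grip_force" is the grip in N (left out, the last holds). Time passes only in rows, so rows that repeat a pose let the fingers close. It gives the time, the measured TCP pose, the force and the opening at its end, in the units of the state.
- r.get_state(): the state, without advancing time (a new reading comes with each control period).
- r.grab_frame(name): name is "scene" or "top" or "wrist"; returns a dict with "image" (400x640x3 uint8, red, green, blue), "fx", "fy", "cx", "cy" (pixels), "camera_from_world" (4x4, takes a point from world to camera coordinates). Camera axes: x right, y up, looking along -z (the intrinsics and any distortion apply to the point x, -y, -z); pixel columns grow to the right and rows downward; lengths in m; the calibration is good to about 2 mm. A picture is of the moment at which its call begins. There is no depth.
- r.hand_in(): hands the job in, once; it reports no verdict.
Trained networks look in a picture, given as the dict that the camera call returned (one of the last four; its "shot" number tells which), for a name from the list of things; names that differ only in an ending like _2 or _b are one class to them, and where a whole thing is asked for, a point or a joint stands for the part that bears it (a point fixed in the world has none). Each returns a list of dicts, best first, with "conf" (0 to 1); they miss things now and then, are a little off and sometimes report something else, mostly with a low value. They report only what shows in the picture. A call takes as long as a camera call. They do not tell look-alikes from the thing itself.
- r.recognise(thing, picture): "box" ([left, top, width, height] in pixels, round what is visible of it).
- r.mark_of(thing, picture): "at" ([column, row] in pixels: a listed point, or the origin of a listed thing).
The state is a dict: "time": time; "joint_positions": joint angles; "joint_velocities": joint speeds; "joint_torque": joint torques, N m; "ee_pos": TCP position; "ee_rot": TCP orientation; "wrist_force": force on the tool from outside, world axes, zero at the start; "moment": the same for the moment, N m; "width": opening from 0.0 (shut) to 1.0 (fully open).
Only numpy, scipy, OpenCV 4.12 (cv2) and the standard library are available. Lean on these libraries where they do the work, as an engineer would, in place of code of your own. Each camera call takes 0.05 s, during which the arm holds its last target.

## Working session

There is one attempt and no reset: what is moved stays moved. The work goes in short steps, Python scripts to look and compute and a tool call to move; the robot and the scene stay as the last step left them, time stands still between calls to the robot, and variables do not carry over. Pictures are saved under pics/ and viewed, and the job is handed in when it is done.

Besides the shell and the picture viewer there is one more tool, called after "Call:" by a JSON object that holds its "op" and its "data", one argument or row to a line. step_arm: Moves the arm, as the interface text tells. Its arguments: {"type":"object","properties":{"rows":{"type":"array"},"grip_force":{"type":"number"}},"required":["rows"]}

```bash
ls -la; mkdir -p pics; cat > h.py <<'E'
from cell import r
import numpy as np, cv2
from scipy.spatial.transform import Rotation as R
def pix2ray(f,uv):
    T=np.array(f["camera_from_world"]);Rm=T[:3,:3];t=T[:3,3]
    d=np.array([(uv[0]-f["cx"])/f["fx"],-(uv[1]-f["cy"])/f["fy"],-1.0])
    return -Rm.T@t, Rm.T@d
def onz(f,uv,z):
    o,d=pix2ray(f,uv); return o+d*(z-o[2])/d[2]
def proj(f,p):
    T=np.array(f["camera_from_world"]);c=T[:3,:3]@np.array(p)+T[:3,3]
    return np.array([f["cx"]+f["fx"]*c[0]/-c[2], f["cy"]+f["fy"]*c[1]/c[2]])
def save(f,n): cv2.imwrite(n,cv2.cvtColor(f["image"],cv2.COLOR_RGB2BGR))
E
python3 - <<'E'
from h import *
for n in ["scene","top","wrist"]:
    f=r.grab_frame(n); save(f,f"pics/{n}0.png"); print(n,[k for k in f if k!="image"],f["fx"],f["cx"],f["cy"],np.round(f["camera_from_world"],3).tolist())
print(r.get_state())
E
```

```text
total 12
drwxr-xr-x  3 agent agent 4096 Dec  7 16:44 .
drwxr-xr-x 23 root  root  4096 Dec  7 16:44 ..
drwxr-xr-x  2 agent agent 4096 Dec  7 16:44 pics
scene ['fx', 'fy', 'cx', 'cy', 'camera_from_world', 'shot'] 366.7331572364335 324.16873310212844 196.24340270656634 [[-0.877, 0.481, 0.015, 0.523], [-0.254, -0.491, 0.833, 0.055], [0.408, 0.727, 0.553, -1.258], [0.0, 0.0, 0.0, 1.0]]
top ['fx', 'fy', 'cx', 'cy', 'camera_from_world', 'shot'] 428.6233673787293 319.73033281089266 198.61877160908793 [[-0.003, -1.0, 0.022, -0.018], [0.993, -0.001, 0.115, -0.566], [-0.115, 0.022, 0.993, -1.404], [0.0, 0.0, 0.0, 1.0]]
wrist ['fx', 'fy', 'cx', 'cy', 'camera_from_world', 'shot'] 335.39323178507556 323.98808984010753 195.82883734571038 [[0.449, 0.893, -0.001, -0.6], [-0.859, 0.432, -0.275, 0.03], [-0.245, 0.125, 0.961, -0.391], [0.0, 0.0, 0.0, 1.0]]
{'time': 0.15, 'joint_positions': array([ 1.01958794e+00,  1.30961618e-01,  1.48897953e+00,  1.66802753e-05,
        1.52299821e+00, -8.54091399e-02]), 'joint_velocities': array([-0.00087109, -0.00209142, -0.00219183,  0.00046104, -0.00015808,
        0.00177304]), 'joint_torque': array([ 6.31797684e-04, -5.60486341e+01, -4.92329621e+01,  7.67858326e-02,
        3.08044686e-02, -1.13207568e-04]), 'ee_pos': array([0.26937879, 0.53594764, 0.40397106]), 'ee_rot': array([-3.14025228e+00, -1.31480581e-04,  2.67579251e+00]), 'wrist_force': array([ 0.14852248,  0.37448584, -0.24206125]), 'moment': array([-0.01893412,  0.01671483, -0.0198517 ]), 'width': 1.0000526173093691}
```

View pics/top0.png

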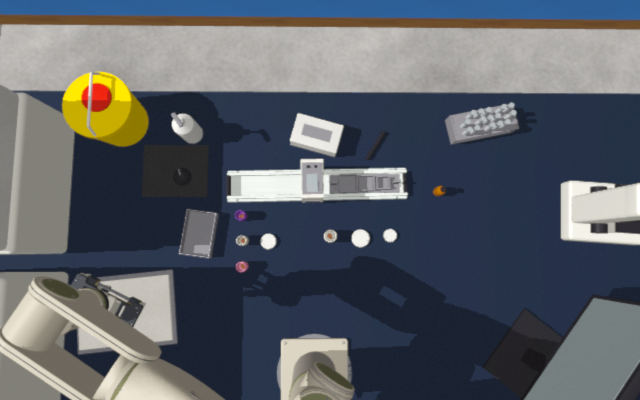

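View pics/scene0.png

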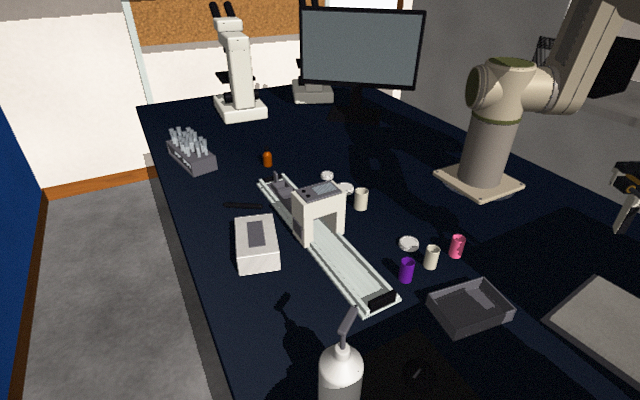

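View pics/wrist0.png

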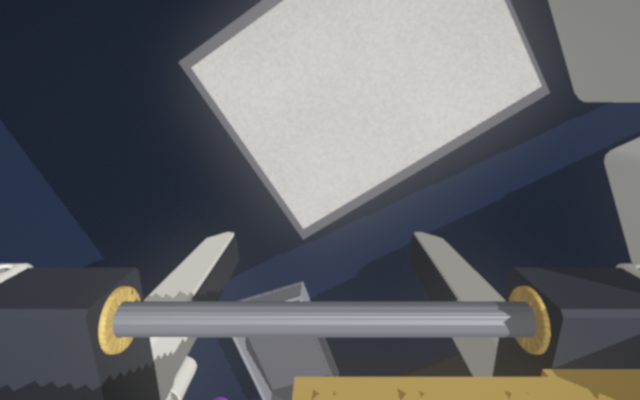

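```bash
python3 - <<'E'
from h import *
f=r.grab_frame("top"); g=r.grab_frame("scene")
Z=dict(pot_small=0,pot_medium=0,pot_large=0,lid_small=0,lid_medium=0,lid_large=0,lid_box=0,mouse=0,oil_bottle=0,marker=0,arch=.092,end_stop=.038,carrier=.008,fin_rear=.044,fin_front=.044,track=0)
for n,z in Z.items():
    for nm,h in (("top",f),("scene",g)):
        try: m=r.mark_of(n,h)
        except Exception as e: print(n,e);continue
        print(n,nm,[(np.round(a["at"]).tolist(),round(a["conf"],2),np.round(onz(h,a["at"],z)[:2],3).tolist()) for a in m[:4]])
for n in ["lid_small","pot_small"]:
    print(n,[(np.round(a["box"]).tolist(),round(a["conf"],2)) for a in r.recognise(n,f)])
im=f["image"][190:290,215:425]
cv2.imwrite("pics/z.png",cv2.resize(im,None,fx=3.8,fy=3.8,interpolation=cv2.INTER_CUBIC)[...,::-1])
im=g["image"][160:300,320:500]
cv2.imwrite("pics/z2.png",cv2.resize(im,None,fx=4,fy=4,interpolation=cv2.INTER_CUBIC)[...,::-1])
E
```

```text
pot_small top [([242.0, 267.0], 0.58, [0.338, 0.242]), ([241.0, 216.0], 0.49, [0.512, 0.248]), ([241.0, 240.0], 0.39, [0.43, 0.247])]
pot_small scene [([406.0, 277.0], 0.92, [0.508, 0.242]), ([429.0, 264.0], 0.85, [0.429, 0.235]), ([456.0, 255.0], 0.52, [0.344, 0.242])]
pot_medium top [([329.0, 237.0], 0.51, [0.44, -0.052])]
pot_medium scene [([359.0, 204.0], 0.86, [0.439, -0.067])]
pot_large top []
pot_large scene []
lid_small top [([390.0, 234.0], 0.52, [0.449, -0.26])]
lid_small scene [([325.0, 179.0], 0.57, [0.458, -0.247])]
lid_medium top [([266.0, 246.0], 0.55, [0.411, 0.161])]
lid_medium scene [([410.0, 246.0], 0.61, [0.427, 0.161])]
lid_large top [([361.0, 239.0], 0.64, [0.433, -0.16])]
lid_large scene [([346.0, 192.0], 0.59, [0.436, -0.144])]
lid_box top [([201.0, 232.0], 0.75, [0.456, 0.382]), ([329.0, 236.0], 0.37, [0.442, -0.052])]
lid_box scene [([466.0, 311.0], 0.9, [0.456, 0.382]), ([357.0, 205.0], 0.48, [0.447, -0.063])]
mouse top [([183.0, 175.0], 0.6, [0.653, 0.448])]
mouse scene [([418.0, 376.0], 0.7, [0.646, 0.446])]
oil_bottle top [([439.0, 189.0], 0.42, [0.604, 
[... 468 characters left out ...]
([381.0, 292.0], 0.95, [0.611, 0.279]), ([276.0, 177.0], 0.44, [0.625, -0.273])]
carrier top [([363.0, 184.0], 0.95, [0.619, -0.167]), ([314.0, 184.0], 0.33, [0.621, 0.001])]
carrier scene [([292.0, 201.0], 0.63, [0.621, -0.164])]
fin_rear top [([396.0, 180.0], 0.88, [0.628, -0.276]), ([312.0, 185.0], 0.36, [0.611, 0.005])]
fin_rear scene [([276.0, 178.0], 0.77, [0.632, -0.258])]
fin_front top [([334.0, 180.0], 0.65, [0.628, -0.068]), ([266.0, 243.0], 0.6, [0.42, 0.158]), ([375.0, 143.0], 0.21, [0.753, -0.207])]
fin_front scene []
track top [([313.0, 186.0], 0.97, [0.616, 0.003])]
track scene [([316.0, 236.0], 0.93, [0.625, 0.008])]
lid_small []
pot_small [([234.0, 234.0, 14.0, 12.0], 0.48)]
```

View pics/z.png

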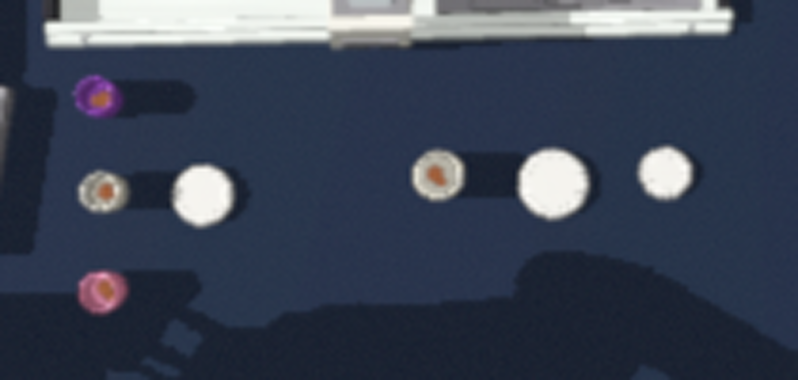

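View pics/z2.png

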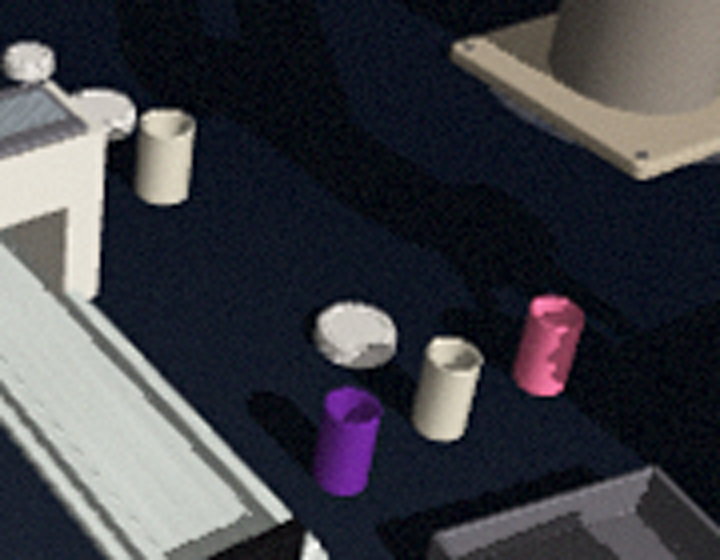

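```bash
cat >> h.py <<'E'
def pose(s=None):
    s=s or r.get_state(); return np.array(s["ee_pos"]),R.from_euler('xyz',s["ee_rot"])
def plan(target,yaw=np.pi/2,s=None):
    """target= TCP xyz, tool down"""
    p,q=pose(s); t=R.from_euler('xyz',[np.pi,0,yaw])
    d=q.inv().apply(np.array(target)-p)/0.4; w=(q.inv()*t).as_rotvec()/(np.pi/2)
    print("row",np.round(d,4).tolist(),np.round(w,4).tolist(),"n>=",int(max(np.ceil(np.linalg.norm(d)*.4/.0417),np.ceil(np.linalg.norm(w)*90/7.16))))
def camtool(f):
    p,q=pose(); T=np.array(f["camera_from_world"]); c=-T[:3,:3].T@T[:3,3]
    return q.inv().apply(c-p), (q.inv()*R.from_matrix(T[:3,:3].T)).as_matrix()
E
python3 - <<'E'
from h import *
f=r.grab_frame("wrist"); c,M=camtool(f); print(np.round(c,4)); print(np.round(M,3))
plan([0.44,-0.05,0.36])
E
```

```text
[0.0785 0.0006 0.0208]
[[-0.     0.961  0.275]
 [ 1.     0.    -0.   ]
 [-0.001  0.275 -0.961]]
row [-1.039, -1.1177, 0.1119] [-0.0, 0.0, 0.7035] n>= 15
```

Call:
{"op": "step_arm", "data": {
  "rows": [
    [[-0.52,-0.56,0.05,0,0,0.7035,1],[-0.52,-0.56,0.05,0,0,0.7035,1],[-0.52,-0.56,0.05,0,0,0.7035,1],[-0.52,-0.56,0.05,0,0,0.7035,1],[-0.52,-0.56,0.05,0,0,0.7035,1],[-0.52,-0.56,0.05,0,0,0.7035,1],[-0.52,-0.56,0.05,0,0,0.7035,1],[-0.52,-0.56,0.05,0,0,0.7035,1],[-0.52,-0.56,0.05,0,0,0.7035,1],[-0.52,-0.56,0.05,0,0,0.7035,1]]
  ]
}}

```text
time: 2.83
ee_pos: [0.3551, 0.2414, 0.385]
ee_rot: [3.141, -0.0, 1.563]
wrist_force: [-0.1, 0.1, -0.4]
width: 0.998
```

```bash
python3 - <<'E'
from h import *
plan([0.44,-0.08,0.36]); print(r.get_state()["joint_positions"])
E
```

```text
row [-0.8018, 0.2186, 0.0623] [0.0004, -0.0002, -0.005] n>= 8
[ 4.77546170e-01 -3.40921801e-01  1.96252686e+00 -5.46899698e-07
  1.51919726e+00  4.85370379e-01]
```

Call:
{"op": "step_arm", "data": {
  "rows": [
    [[-0.8,0.22,0.06,0,0,0,1],[-0.8,0.22,0.06,0,0,0,1],[-0.8,0.22,0.06,0,0,0,1],[-0.8,0.22,0.06,0,0,0,1],[-0.8,0.22,0.06,0,0,0,1],[-0.8,0.22,0.06,0,0,0,1],[-0.8,0.22,0.06,0,0,0,1],[-0.8,0.22,0.06,0,0,0,1],[-0.8,0.22,0.06,0,0,0,1],[-0.8,0.22,0.06,0,0,0,1],[-0.8,0.22,0.06,0,0,0,1]]
  ]
}}

```text
time: 3.75
ee_pos: [0.4428, -0.077, 0.3606]
ee_rot: [-3.141, -0.001, 1.573]
wrist_force: [0.2, -0.2, -0.8]
width: 0.998
```

```bash
python3 - <<'E'
from h import *
f=r.grab_frame("wrist"); save(f,"pics/w1.png"); print(pose()[0])
for n,z in (("pot_medium",0),("lid_large",0),("lid_small",0)):
    print(n,[(np.round(a["at"]).tolist(),round(a["conf"],2),np.round(onz(f,a["at"],z)[:2],4).tolist()) for a in r.mark_of(n,f)[:3]])
    print([(np.round(a["box"]).tolist(),round(a["conf"],2)) for a in r.recognise(n,f)[:3]])
E
```

```text
[ 0.44273247 -0.07639486  0.36073019]
pot_medium [([328.0, 157.0], 0.86, [0.4447, -0.0543])]
[([305.0, 138.0, 44.0, 48.0], 0.56)]
lid_large [([316.0, 245.0], 0.78, [0.4319, -0.1517])]
[([290.0, 222.0, 63.0, 56.0], 0.69)]
lid_small [([330.0, 326.0], 0.75, [0.4485, -0.256]), ([524.0, 173.0], 0.31, [0.6478, -0.0706])]
[([311.0, 336.0, 34.0, 12.0], 0.52)]
```

View pics/w1.png

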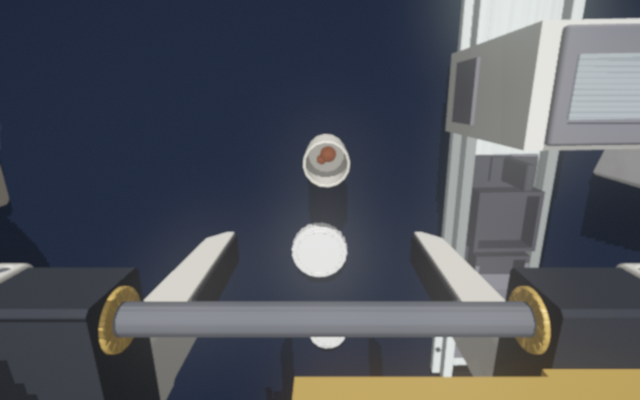

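```bash
cat >> h.py <<'E'
from scipy.optimize import minimize
DIM=dict(pot_small=(.016,.056),pot_medium=(.020,.060),pot_large=(.024,.064),lid_small=(.021,.014),lid_medium=(.025,.014),lid_large=(.029,.014))
def hull(f,x,y,rad,h,z0):
    a=np.linspace(0,2*np.pi,72,endpoint=False)
    P=np.array([proj(f,[x+rad*np.cos(t),y+rad*np.sin(t),z]) for z in (z0,z0+h) for t in a])
    return cv2.convexHull(P.astype(np.float32))[:,0]
def fit(f,name,xy,z0=0.,thr=100,out=None):
    rad,h=DIM[name]; S=4
    hl=hull(f,*xy,rad,h,z0); lo=np.floor(hl.min(0)-14).astype(int).clip(0); hi=np.ceil(hl.max(0)+14).astype(int)
    im=f["image"][lo[1]:hi[1],lo[0]:hi[0]]; m=(im[...,0]>thr).astype(np.uint8)
    n,l,st,ce=cv2.connectedComponentsWithStats(m)
    c=(hl.mean(0)-lo); k=max(range(1,n),key=lambda i: st[i,4]-3*np.linalg.norm(ce[i]-c))
    cs,_=cv2.findContours((l==k).astype(np.uint8),cv2.RETR_EXTERNAL,cv2.CHAIN_APPROX_NONE)
    big=max(cs,key=len)[:,0]
    M=np.zeros(m.shape,np.uint8); cv2.fillConvexPoly(M,cv2.convexHull(big),255)
    M=cv2.resize(M,None,fx=S,fy=S,interpolation=cv2.INTER_LINEAR)>127
    def cost(q):
        p=(hull(f,q[0],q[1],rad,h,z0)-lo+.5)*S-.5
        B=np.zeros(M.shape,np.uint8); cv2.fillConvexPoly(B,np.round(p*16).astype(np.int32),1,shift=4)
        B=B>0; return 1-(B&M).sum()/(B|M).sum()
    best=min((minimize(cost,np.array(xy)+d,method="Nelder-Mead",options=dict(initial_simplex=np.array(xy)+d+np.array([[0,0],[.006,0],[0,.006]]),xatol=1e-5)) for d in ([0,0],[.004,-.004])),key=lambda o:o.fun)
    if out:
        v=f["image"][lo[1]:hi[1],lo[0]:hi[0],::-1].copy(); v=cv2.resize(v,None,fx=6,fy=6)
        cv2.polylines(v,[np.round((hull(f,*best.x,rad,h,z0)-lo+.5)*6).astype(np.int32)],True,(0,255,0)); cv2.imwrite(out,v)
    print(name,np.round(best.x,4),"iou",round(1-best.fun,3)); return best.x
E
python3 - <<'E'
from h import *
f=r.grab_frame("wrist")
for n in DIM: 
    if n.startswith("pot"): fit(f,n,[.443,-.055],out=f"pics/f_{n}.png")
for n in DIM: 
    if n.startswith("lid"): fit(f,n,[.432,-.152],out=f"pics/f_{n}.png")
t=r.grab_frame("top")
for a,xy in (("pot_medium",(.443,-.055)),("lid_large",(.432,-.152)),("lid_medium",(.42,.16)),("lid_small",(.45,-.255)),("pot_small",(.43,.243))): fit(t,a,list(xy))
E
```

```text
pot_small [ 0.444  -0.0562] iou 0.627
pot_medium [ 0.443  -0.0511] iou 0.948
pot_large [ 0.4422 -0.0468] iou 0.742
lid_small [ 0.4343 -0.1475] iou 0.523
lid_medium [ 0.4342 -0.151 ] iou 0.717
lid_large [ 0.4361 -0.1549] iou 0.939
pot_medium [ 0.4672 -0.1007] iou 0.102
lid_large [ 0.432  -0.1519] iou 0.127
lid_medium [0.426 0.154] iou 0.84
lid_small [ 0.4468 -0.2483] iou 0.139
pot_small [0.4276 0.2405] iou 0.901
```

View pics/f_pot_medium.png

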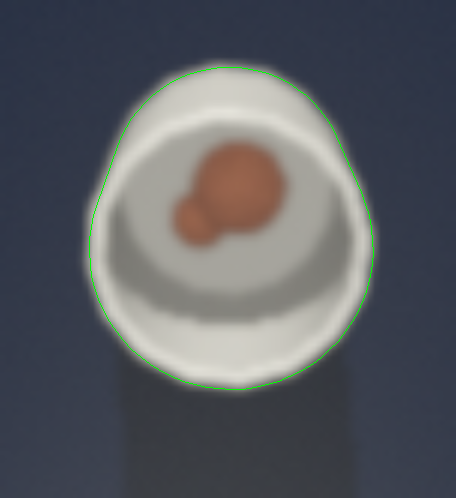

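```bash
python3 - <<'E'
from h import *
plan([.443,-.051,.30]);plan([.443,-.051,.213])
E
```

```text
row [0.0648, 0.0008, 0.1522] [0.0002, 0.0001, 0.0008] n>= 2
row [0.0648, 0.0008, 0.3697] [0.0002, 0.0001, 0.0008] n>= 4
```

Call:
{"op": "step_arm", "data": {
  "rows": [
    [[0.065,0,0.15,0,0,0,1],[0.065,0,0.15,0,0,0,1],[0.065,0,0.15,0,0,0,1],[0.065,0,0.2,0,0,0,1],[0.065,0,0.25,0,0,0,1],[0.065,0,0.3,0,0,0,1],[0.065,0,0.35,0,0,0,1],[0.065,0,0.37,0,0,0,1],[0.065,0,0.37,0,0,0,1],[0.065,0,0.37,0,0,0,0.3],[0.065,0,0.37,0,0,0,0.3],[0.065,0,0.37,0,0,0,0.3],[0.065,0,0.37,0,0,0,0.3],[0.065,0,0.37,0,0,0,0.3],[0.065,0,0.37,0,0,0,0.3],[0.065,0,0.37,0,0,0,0.3]]
  ],
  "grip_force": 20
}}

```text
time: 5.53
ee_pos: [0.4428, -0.0514, 0.213]
ee_rot: [3.141, 0.0, 1.571]
wrist_force: [0.0, 0.2, -1.0]
width: 0.547
```

```bash
python3 - <<'E'
from h import *
print(r.get_state()["width"]*93, pose()[0])
E
```

```text
50.87272188029281 [ 0.44275954 -0.05144745  0.21298908]
```

Still closing; command further shut.

Call:
{"op": "step_arm", "data": {
  "rows": [
    [[0,0,0,0,0,0,0.2],[0,0,0,0,0,0,0.2],[0,0,0,0,0,0,0.2],[0,0,0,0,0,0,0.2],[0,0,0,0,0,0,0.2],[0,0,0,0,0,0,0.2],[0,0,0,0,0,0,0.2]]
  ]
}}

```text
time: 6.12
ee_pos: [0.4427, -0.0515, 0.2128]
ee_rot: [3.141, 0.0, 1.571]
wrist_force: [0.4, 0.3, 0.9]
width: 0.423
```

```bash
python3 - <<'E'
from h import *
plan([.4427,-.0515,.35]);plan([.61,-.17,.36])
E
```

```text
row [-0.0001, -0.0, -0.343] [0.0001, 0.0, -0.0] n>= 4
row [-0.2963, 0.4182, -0.368] [0.0001, 0.0, -0.0] n>= 7
```

Call:
{"op": "step_arm", "data": {
  "rows": [
    [[0,0,-0.1,0,0,0,0.2],[0,0,-0.2,0,0,0,0.2],[0,0,-0.3,0,0,0,0.2],[0,0,-0.36,0,0,0,0.2],[-0.06,0.08,-0.368,0,0,0,0.2],[-0.12,0.16,-0.368,0,0,0,0.2],[-0.18,0.25,-0.368,0,0,0,0.2],[-0.24,0.33,-0.368,0,0,0,0.2],[-0.296,0.418,-0.368,0,0,0,0.2],[-0.296,0.418,-0.368,0,0,0,0.2],[-0.296,0.418,-0.368,0,0,0,0.2],[-0.296,0.418,-0.368,0,0,0,0.2]]
  ]
}}

```text
time: 7.12
ee_pos: [0.6096, -0.1698, 0.3586]
ee_rot: [-3.139, -0.001, 1.57]
wrist_force: [0.3, -0.4, -1.1]
width: 0.425
```

```bash
python3 - <<'E'
from h import *
f=r.grab_frame("wrist"); save(f,"pics/w2.png"); print(pose()[0])
for n,z in (("carrier",.008),("fin_rear",.044),("fin_front",.044)):
    print(n,[(np.round(a["at"]).tolist(),round(a["conf"],2),np.round(onz(f,a["at"],z)[:2],4).tolist()) for a in r.mark_of(n,f)[:3]])
E
```

```text
[ 0.6093509  -0.16942766  0.35972883]
carrier [([338.0, 180.0], 0.92, [0.6219, -0.1693])]
fin_rear []
fin_front [([341.0, 67.0], 0.76, [0.6215, -0.0652])]
```

View pics/w2.png

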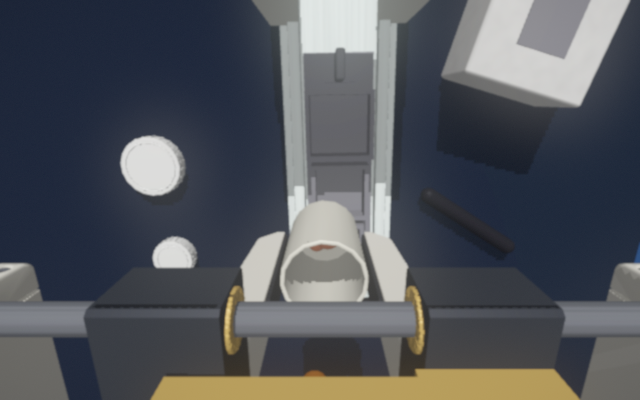

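```bash
cat >> h.py <<'E'
def carr(f,x,y,yaw,out,lo=(260,20),hi=(420,260),S=3.4):
    v=cv2.resize(f["image"][lo[1]:hi[1],lo[0]:hi[0],::-1],None,fx=S,fy=S,interpolation=cv2.INTER_CUBIC)
    v=cv2.convertScaleAbs(v,alpha=1.6)
    c,s=np.cos(yaw),np.sin(yaw)
    W=lambda p:[x+c*p[0]-s*p[1],y+s*p[0]+c*p[1],p[2]+.008]
    def sq(cx,cy,wx,wy,z,col):
        P=[W((cx+a*wx/2,cy+b*wy/2,z)) for a,b in ((-1,-1),(1,-1),(1,1),(-1,1))]
        cv2.polylines(v,[np.round((np.array([proj(f,p) for p in P])-lo+.5)*S).astype(np.int32)],True,col)
    for cy,w in ((-.062,.038),(-.007,.046),(.056,.054)): sq(0,cy,w,w,.024,(0,255,0)); sq(0,cy,w,w,.004,(0,255,255))
    for cy in (-.106,.106): sq(0,cy,.008,.024,.048,(0,0,255))
    sq(0,0,.064,.240,.004,(255,255,0))
    cv2.imwrite(out,v)
E
python3 - <<'E'
from h import *
f=r.grab_frame("wrist")
fit(f,"pot_medium",[.6094,-.1694],z0=.1468,out="pics/inhand.png",thr=110)
carr(f,.6215,-.169,0,"pics/c1.png")
E
```

```text
pot_medium [ 0.615  -0.1602] iou 0.682
```

View pics/c1.png

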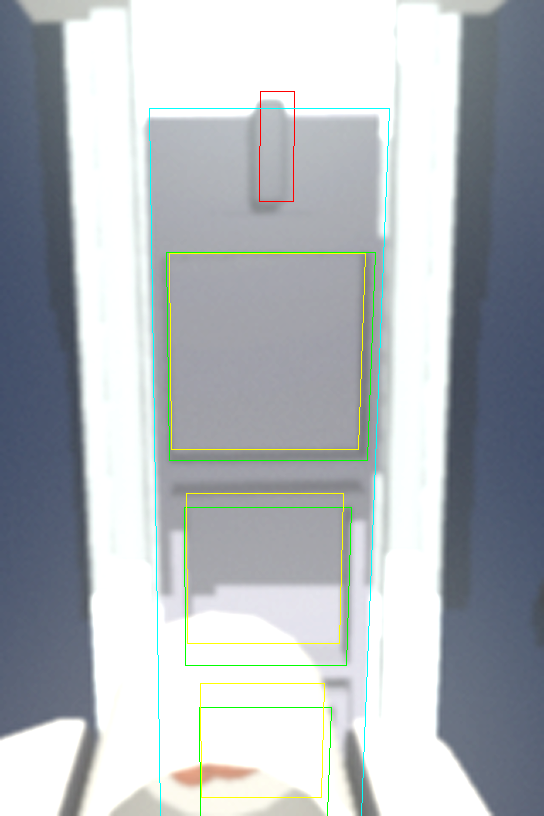

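View pics/inhand.png

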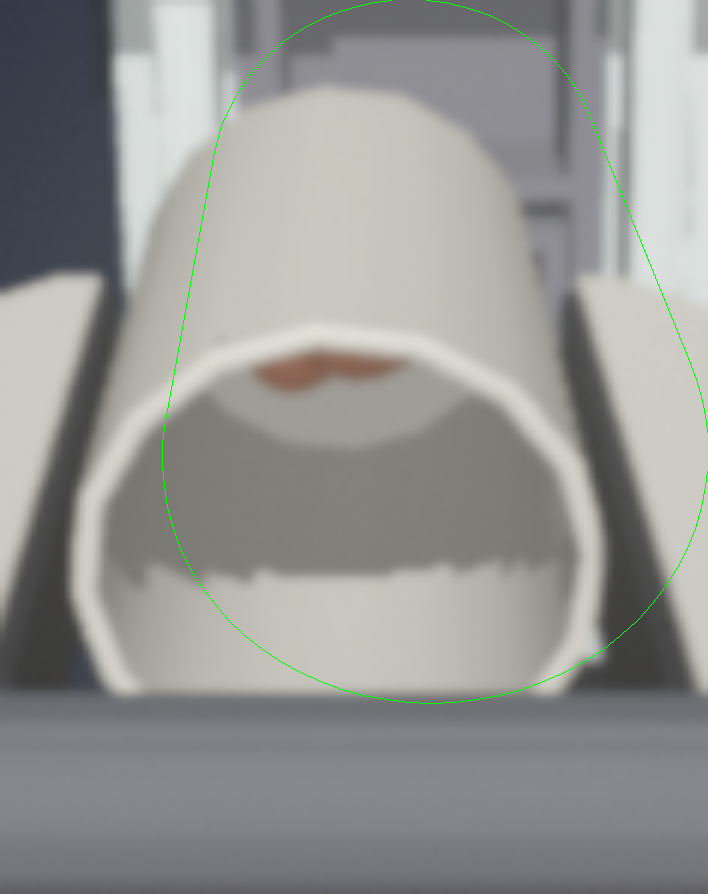

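```bash
python3 - <<'E'
from h import *
f=r.grab_frame("wrist"); f["image"]=np.clip((f["image"].astype(float)-60)*1.1,0,255).astype(np.uint8)
a=.017
carr(f,.6212,-.1712,a,"pics/c2.png",lo=(280,30),hi=(400,200),S=3.5)
v=cv2.resize(f["image"][30:200,280:400,::-1],None,fx=3.5,fy=3.5,interpolation=cv2.INTER_CUBIC); v=cv2.convertScaleAbs(v,alpha=1.6)
w=cv2.imread("pics/c2.png"); cv2.imwrite("pics/c2.png",np.hstack([w[:,:400],v[:,:400]]))
E
```

```text
(no output)
```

View pics/c2.png

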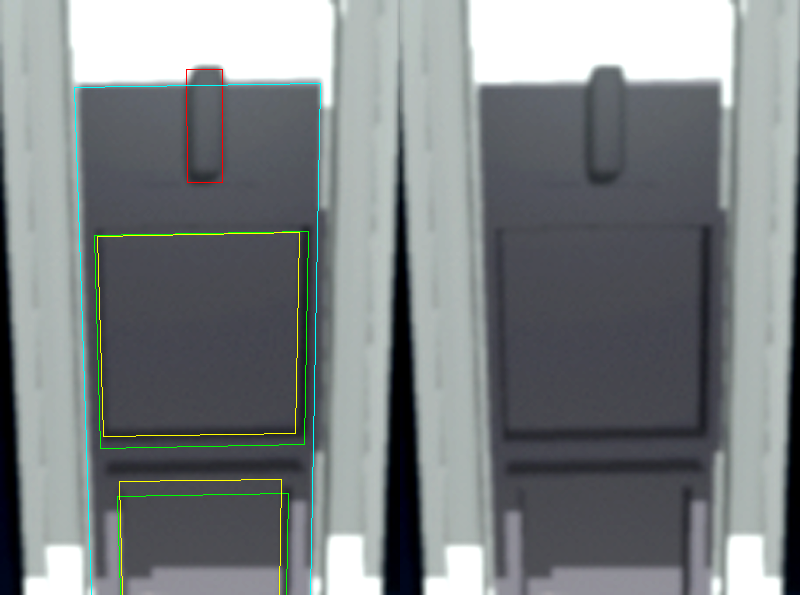

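```bash
python3 - <<'E'
from h import *
plan([.6213,-.177,.265]);plan([.6213,-.177,.227])
E
```

```text
row [-0.0191, 0.0294, 0.2409] [0.0012, 0.0004, 0.0003] n>= 3
row [-0.0191, 0.0292, 0.3359] [0.0012, 0.0004, 0.0003] n>= 4
```

Call:
{"op": "step_arm", "data": {
  "rows": [
    [[-0.019,0.029,0.05,0,0,0,0.2],[-0.019,0.029,0.1,0,0,0,0.2],[-0.019,0.029,0.15,0,0,0,0.2],[-0.019,0.029,0.2,0,0,0,0.2],[-0.019,0.029,0.24,0,0,0,0.2],[-0.019,0.029,0.24,0,0,0,0.2],[-0.019,0.029,0.255,0,0,0,0.2],[-0.019,0.029,0.27,0,0,0,0.2],[-0.019,0.029,0.285,0,0,0,0.2],[-0.019,0.029,0.3,0,0,0,0.2],[-0.019,0.029,0.315,0,0,0,0.2],[-0.019,0.029,0.325,0,0,0,0.2],[-0.019,0.029,0.336,0,0,0,0.2],[-0.019,0.029,0.336,0,0,0,0.2]]
  ]
}}

```text
time: 8.58
ee_pos: [0.6214, -0.1775, 0.2249]
ee_rot: [-3.141, -0.0, 1.571]
wrist_force: [-0.3, 0.3, -0.6]
width: 0.422
```

```bash
python3 - <<'E'
from h import *
f=r.grab_frame("wrist"); save(f,"pics/w3.png"); print(pose()[0],r.get_state()["wrist_force"])
E
```

```text
[ 0.6214318  -0.17747467  0.22519047] [ 0.67367688 -0.45415901 -1.04321393]
```

View pics/w3.png

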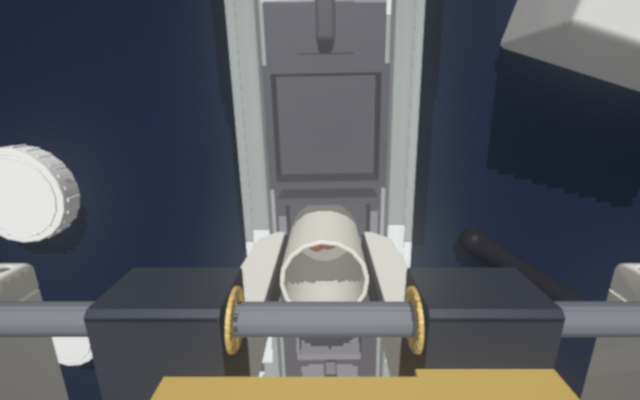

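Call:
{"op": "step_arm", "data": {
  "rows": [
    [[0,0,0,0,0,0,0.6],[0,0,0,0,0,0,0.6],[0,0,0,0,0,0,0.6],[0,0,0,0,0,0,0.6],[0,0,0,0,0,0,0.6],[0,0,0,0,0,0,0.6],[0,0,-0.05,0,0,0,0.6],[0,0,-0.15,0,0,0,0.6],[0,0,-0.25,0,0,0,0.8],[0,0,-0.34,0,0,0,1],[-0.05,0,-0.34,0,0,0,1],[-0.05,0,-0.34,0,0,0,1],[-0.05,0,-0.34,0,0,0,1]]
  ]
}}

```text
time: 9.72
ee_pos: [0.6215, -0.198, 0.3622]
ee_rot: [3.141, 0.0, 1.57]
wrist_force: [-0.2, 0.8, -0.1]
width: 0.906
```

```bash
python3 - <<'E'
from h import *
f=r.grab_frame("wrist"); save(f,"pics/w4.png"); print(pose()[0],r.get_state()["wrist_force"])
fit(f,"pot_medium",[.6213,-.177],z0=.012,thr=140,out="pics/f4.png")
for n,z in (("lid_large",0),("lid_small",0)):
    m=r.mark_of(n,f); print(n,[(np.round(a["at"]).tolist(),round(a["conf"],2),np.round(onz(f,a["at"],z)[:2],4).tolist()) for a in m[:3]])
E
```

```text
[ 0.62121941 -0.1974129   0.36086532] [-0.67391551  0.51291142  0.63686327]
pot_medium [ 0.6087 -0.1831] iou 0.552
lid_large [([139.0, 136.0], 0.62, [0.4343, -0.1553])]
lid_small [([164.0, 229.0], 0.75, [0.4462, -0.2553])]
```

View pics/w4.png

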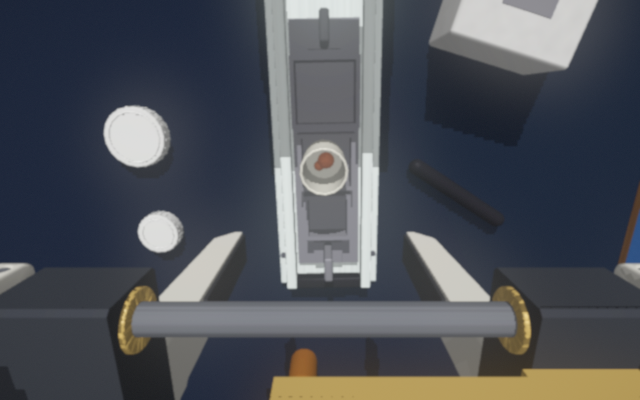

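View pics/f4.png

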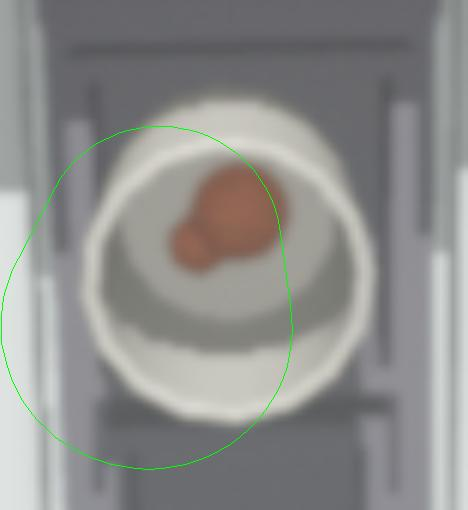

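```bash
sed -i 's/m=(im\[...,0\]>thr).astype(np.uint8)/i=im.astype(int); m=((i[...,0]>thr) if thr>0 else ((i[...,0]-i[...,2]>-thr)\&(i[...,0]>70))).astype(np.uint8)/' h.py; python3 - <<'E'
from h import *
f=r.grab_frame("wrist")
for t in (-6,-10,-15): p=fit(f,"pot_medium",[.6213,-.177],z0=.012,thr=t,out="pics/f4.png")
fit(f,"lid_large",[.4343,-.1553]); fit(f,"lid_small",[.4462,-.2553])
f["image"]=np.clip((f["image"].astype(float)-60)*1.1,0,255).astype(np.uint8)
carr(f,.6212,-.1705,.015,"pics/c3.png",lo=(265,5),hi=(385,280),S=2.15)
v=cv2.resize(f["image"][5:280,265:385,::-1],None,fx=2.15,fy=2.15,interpolation=cv2.INTER_CUBIC); v=cv2.convertScaleAbs(v,alpha=1.6)
cv2.imwrite("pics/c3.png",np.hstack([cv2.imread("pics/c3.png"),v]))
E
```

```text
pot_medium [ 0.6199 -0.1767] iou 0.951
pot_medium [ 0.6167 -0.1557] iou 0.178
pot_medium [ 0.6166 -0.1551] iou 0.159
lid_large [ 0.436  -0.1542] iou 0.967
lid_small [ 0.4452 -0.2545] iou 0.943
```

View pics/f4.png

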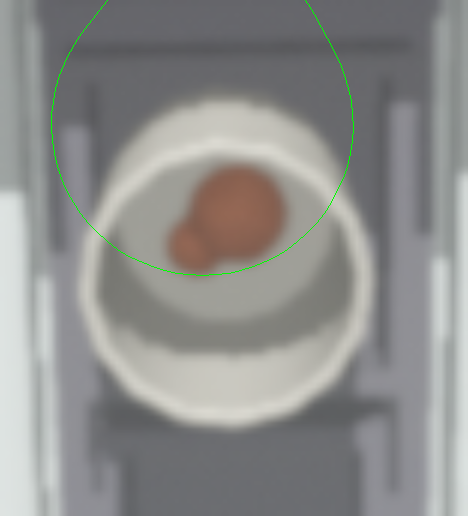

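View pics/c3.png

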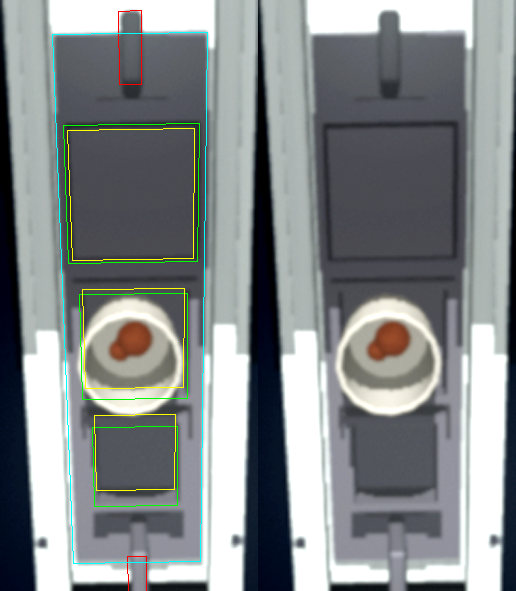

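```bash
python3 - <<'E'
from h import *
plan([.44,-.1,.37]);plan([.43,.20,.36])
E
```

```text
row [0.2422, -0.4529, -0.0238] [-0.0016, -0.0008, 0.0002] n>= 5
row [0.9922, -0.4776, 0.0021] [-0.0016, -0.0008, 0.0002] n>= 11
```

Call:
{"op": "step_arm", "data": {
  "rows": [
    [[0.24,-0.45,-0.02,0,0,0,1],[0.24,-0.45,-0.02,0,0,0,1],[0.24,-0.45,-0.02,0,0,0,1],[0.24,-0.45,-0.02,0,0,0,1],[0.24,-0.45,-0.02,0,0,0,1],[0.992,-0.478,0,0,0,0,1],[0.992,-0.478,0,0,0,0,1],[0.992,-0.478,0,0,0,0,1],[0.992,-0.478,0,0,0,0,1],[0.992,-0.478,0,0,0,0,1],[0.992,-0.478,0,0,0,0,1],[0.992,-0.478,0,0,0,0,1],[0.992,-0.478,0,0,0,0,1],[0.992,-0.478,0,0,0,0,1],[0.992,-0.478,0,0,0,0,1],[0.992,-0.478,0,0,0,0,0.65],[0.992,-0.478,0,0,0,0,0.65]]
  ]
}}

```text
time: 11.33
ee_pos: [0.4305, 0.1981, 0.3613]
ee_rot: [-3.141, 0.001, 1.569]
wrist_force: [-0.5, -0.0, -0.3]
width: 0.901
```

```bash
python3 - <<'E'
from h import *
f=r.grab_frame("wrist"); save(f,"pics/w5.png"); print(pose()[0])
for n in ("pot_small","lid_medium"):
    m=r.mark_of(n,f); print(n,[(np.round(a["at"]).tolist(),round(a["conf"],2),np.round(onz(f,a["at"],0)[:2],4).tolist()) for a in m[:3]])
p=fit(f,"pot_small",[.428,.241],out="pics/f5.png"); fit(f,"lid_medium",[.426,.154],out="pics/f5b.png")
plan([*p,.30]); plan([*p,.209])
E
```

```text
[0.4305454  0.19801185 0.36146906]
pot_small [([323.0, 135.0], 0.86, [0.4276, 0.2416]), ([239.0, 138.0], 0.69, [0.3433, 0.2392]), ([404.0, 131.0], 0.67, [0.5095, 0.2457])]
lid_medium [([326.0, 215.0], 0.81, [0.4306, 0.157])]
pot_small [0.4287 0.239 ] iou 0.959
lid_medium [0.4266 0.1559] iou 0.956
row [0.1018, -0.005, 0.154] [0.0001, 0.0, -0.0013] n>= 2
row [0.1019, -0.0051, 0.3815] [0.0001, 0.0, -0.0013] n>= 4
```

View pics/w5.png

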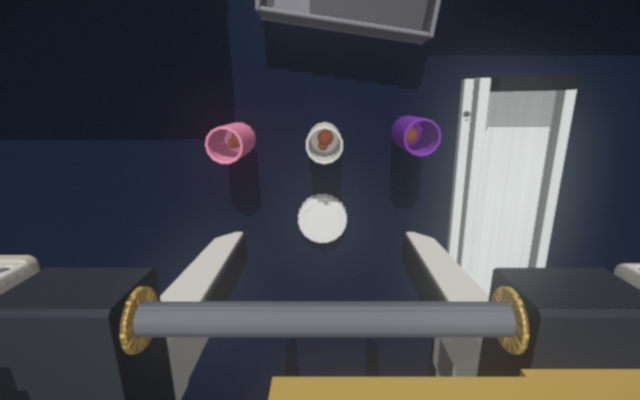

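View pics/f5.png

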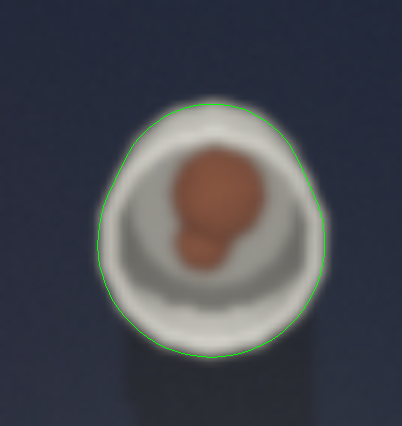

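Call:
{"op": "step_arm", "data": {
  "rows": [
    [[0.102,-0.005,0.15,0,0,0,0.55],[0.102,-0.005,0.15,0,0,0,0.55],[0.102,-0.005,0.15,0,0,0,0.55],[0.102,-0.005,0.15,0,0,0,0.55],[0.102,-0.005,0.15,0,0,0,0.55],[0.102,-0.005,0.15,0,0,0,0.55],[0.102,-0.005,0.2,0,0,0,0.55],[0.102,-0.005,0.25,0,0,0,0.55],[0.102,-0.005,0.3,0,0,0,0.55],[0.102,-0.005,0.35,0,0,0,0.55],[0.102,-0.005,0.381,0,0,0,0.55],[0.102,-0.005,0.381,0,0,0,0.55],[0.102,-0.005,0.381,0,0,0,0.15],[0.102,-0.005,0.381,0,0,0,0.15],[0.102,-0.005,0.381,0,0,0,0.15],[0.102,-0.005,0.381,0,0,0,0.15],[0.102,-0.005,0.381,0,0,0,0.15],[0.102,-0.005,0.381,0,0,0,0.15],[0.102,-0.005,0.381,0,0,0,0.15]]
  ]
}}

```text
time: 13.07
ee_pos: [0.4292, 0.2405, 0.2109]
ee_rot: [3.139, -0.001, 1.571]
wrist_force: [0.2, -0.4, 7.1]
width: 0.341
```

```bash
python3 - <<'E'
from h import *
print(pose()[0], r.get_state()["width"]*93)
plan([.4287,.239,.36]); plan([.45,.0,.37]); plan([.6221,-.15,.36])
E
```

```text
[0.42920729 0.24045156 0.21086421] 31.701231388571404
row [-0.0033, -0.0002, -0.3728] [0.0018, -0.0006, 0.0] n>= 4
row [-0.6007, 0.0531, -0.3983] [0.0018, -0.0006, 0.0] n>= 7
row [-0.9758, 0.4833, -0.3724] [0.0018, -0.0006, 0.0] n>= 12
```

Call:
{"op": "step_arm", "data": {
  "rows": [
    [[0,0,-0.1,0,0,0,0.15],[0,0,-0.2,0,0,0,0.15],[0,0,-0.3,0,0,0,0.15],[0,0,-0.37,0,0,0,0.15],[-0.1,0.01,-0.4,0,0,0,0.15],[-0.2,0.02,-0.4,0,0,0,0.15],[-0.3,0.03,-0.4,0,0,0,0.15],[-0.4,0.03,-0.4,0,0,0,0.15],[-0.5,0.04,-0.4,0,0,0,0.15],[-0.6,0.05,-0.4,0,0,0,0.15],[-0.7,0.12,-0.4,0,0,0,0.15],[-0.78,0.22,-0.4,0,0,0,0.15],[-0.86,0.32,-0.4,0,0,0,0.15],[-0.92,0.41,-0.38,0,0,0,0.15],[-0.976,0.483,-0.372,0,0,0,0.15],[-0.976,0.483,-0.372,0,0,0,0.15],[-0.976,0.483,-0.372,0,0,0,0.15],[-0.976,0.483,-0.372,0,0,0,0.15]]
  ]
}}

```text
time: 14.57
ee_pos: [0.6218, -0.151, 0.3569]
ee_rot: [-3.14, -0.001, 1.57]
wrist_force: [0.0, 0.8, -0.7]
width: 0.339
```

```bash
python3 - <<'E'
from h import *
f=r.grab_frame("wrist"); save(f,"pics/w6.png"); print(pose()[0],r.get_state()["wrist_force"],r.get_state()["width"]*93)
E
```

```text
[ 0.62127252 -0.15016996  0.35746527] [-0.93264064  0.37080012 -0.74269613] 31.792722250971803
```

View pics/w6.png

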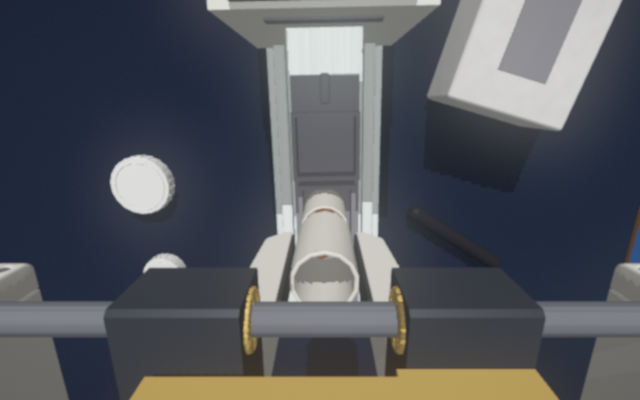

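```bash
python3 - <<'E'
from h import *
plan([.6221,-.232,.345]);plan([.6221,-.232,.26]);plan([.6221,-.232,.2245])
E
```

```text
row [-0.2046, 0.0022, 0.031] [-0.0008, -0.0004, -0.0002] n>= 2
row [-0.2047, 0.0024, 0.2435] [-0.0008, -0.0004, -0.0002] n>= 4
row [-0.2048, 0.0026, 0.3323] [-0.0008, -0.0004, -0.0002] n>= 4
```

Call:
{"op": "step_arm", "data": {
  "rows": [
    [[-0.1,0.002,0.02,0,0,0,0.15],[-0.205,0.002,0.03,0,0,0,0.15],[-0.205,0.002,0.03,0,0,0,0.15],[-0.205,0.002,0.08,0,0,0,0.15],[-0.205,0.002,0.14,0,0,0,0.15],[-0.205,0.002,0.2,0,0,0,0.15],[-0.205,0.002,0.24,0,0,0,0.15],[-0.205,0.002,0.255,0,0,0,0.15],[-0.205,0.002,0.27,0,0,0,0.15],[-0.205,0.002,0.285,0,0,0,0.15],[-0.205,0.002,0.3,0,0,0,0.15],[-0.205,0.002,0.315,0,0,0,0.15],[-0.205,0.002,0.33,0,0,0,0.15],[-0.205,0.002,0.33,0,0,0,0.15]]
  ]
}}

```text
time: 15.78
ee_pos: [0.622, -0.2321, 0.2247]
ee_rot: [-3.14, -0.001, 1.571]
wrist_force: [1.4, -0.2, -2.2]
width: 0.339
```

```bash
python3 - <<'E'
from h import *
f=r.grab_frame("wrist"); save(f,"pics/w7.png"); print(pose()[0],r.get_state()["wrist_force"],r.get_state()["width"]*93)
g=r.grab_frame("scene"); cv2.imwrite("pics/s7.png",cv2.resize(g["image"][140:260,230:380,::-1],None,fx=4,fy=4))
E
```

```text
[ 0.62208462 -0.2321795   0.22522269] [ 1.65439416  0.01244144 -1.2133291 ] 31.74423768954536
```

View pics/w7.png

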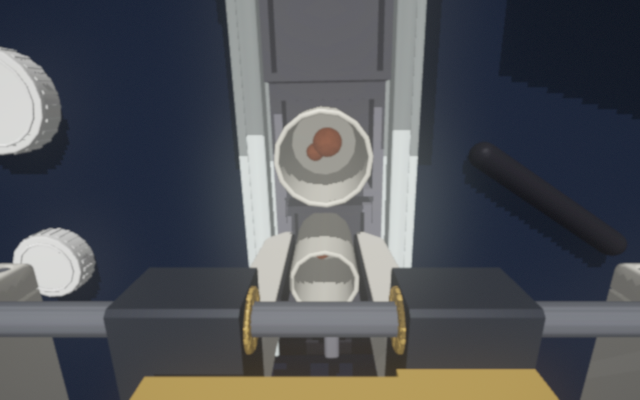

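View pics/s7.png

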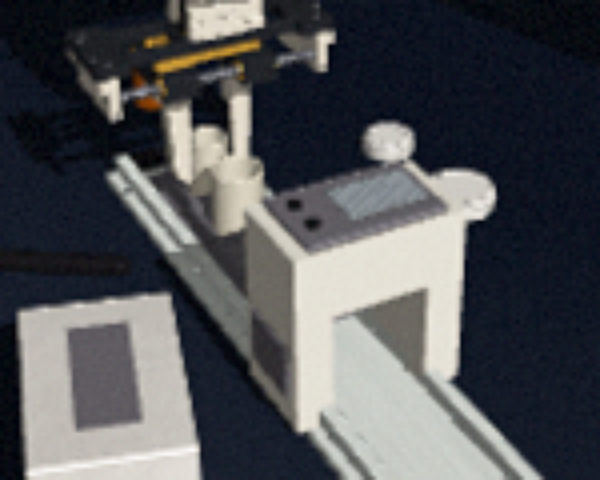

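Call:
{"op": "step_arm", "data": {
  "rows": [
    [[0,0,0.004,0,0,0,0.15],[0,0,0.004,0,0,0,0.5],[0,0,0.004,0,0,0,0.5],[0,0,0.004,0,0,0,0.5],[0,0,0.004,0,0,0,0.5],[0,0,0.004,0,0,0,0.5],[0,0,-0.05,0,0,0,0.5],[0,0,-0.15,0,0,0,0.6],[0,0,-0.25,0,0,0,0.8],[0,0,-0.34,0,0,0,0.8],[0.03,0.08,-0.34,0,0,0,0.8],[0.03,0.08,-0.34,0,0,0,0.8],[0.03,0.08,-0.34,0,0,0,0.8]]
  ]
}}

```text
time: 16.97
ee_pos: [0.6552, -0.2197, 0.3626]
ee_rot: [3.14, 0.0, 1.572]
wrist_force: [-1.0, 0.3, -0.3]
width: 0.794
```

```bash
python3 - <<'E'
from h import *
f=r.grab_frame("wrist"); save(f,"pics/w8.png"); print(pose()[0])
fit(f,"pot_small",[.6221,-.2325],z0=.012,thr=-6,out="pics/f8.png")
fit(f,"pot_medium",[.6205,-.177],z0=.012,thr=-6,out="pics/f8b.png")
fit(f,"lid_large",[.436,-.1542]); fit(f,"lid_small",[.4452,-.2545])
E
```

```text
[ 0.65436573 -0.22003608  0.36155044]
pot_small [ 0.6213 -0.2339] iou 0.832
pot_medium [ 0.6199 -0.1769] iou 0.957
lid_large [ 0.4363 -0.1543] iou 0.97
lid_small [ 0.4452 -0.2545] iou 0.947
```

View pics/w8.png

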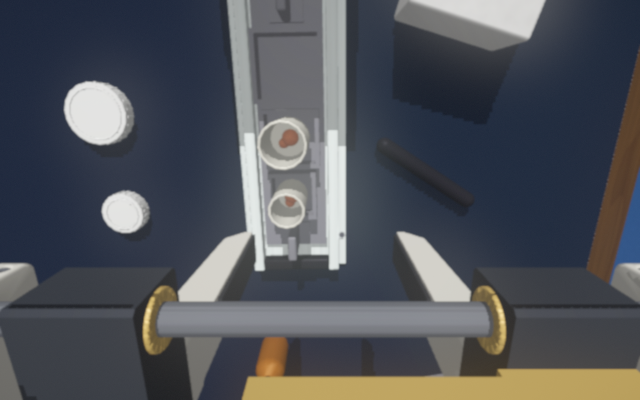

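View pics/f8.png

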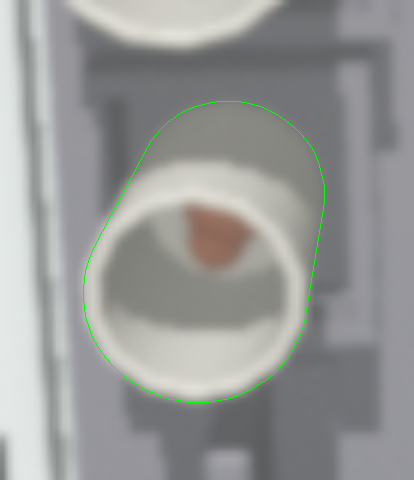

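View pics/f8b.png

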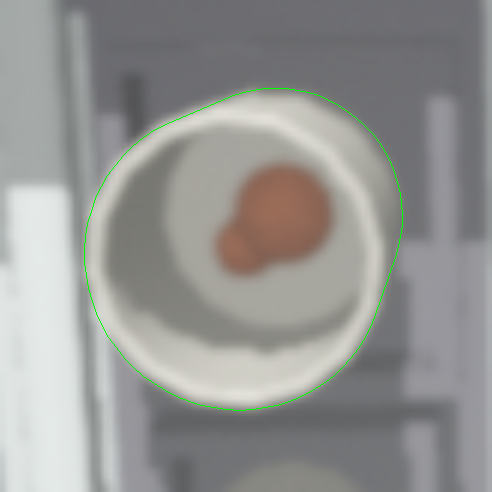

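```bash
python3 - <<'E'
from h import *
plan([.445,-.275,.34])
E
```

```text
row [-0.1371, -0.5235, 0.0542] [-0.0005, -0.0, 0.0004] n>= 6
```

Call:
{"op": "step_arm", "data": {
  "rows": [
    [[-0.137,-0.52,0,0,0,0,0.7],[-0.137,-0.52,0,0,0,0,0.7],[-0.137,-0.52,0,0,0,0,0.7],[-0.137,-0.52,0,0,0,0,0.7],[-0.137,-0.523,0.054,0,0,0,0.7],[-0.137,-0.523,0.054,0,0,0,0.7],[-0.137,-0.523,0.054,0,0,0,0.7],[-0.137,-0.523,0.054,0,0,0,0.7],[-0.137,-0.523,0.054,0,0,0,0.7]]
  ]
}}

```text
time: 17.77
ee_pos: [0.4455, -0.2752, 0.3409]
ee_rot: [3.141, 0.0, 1.57]
wrist_force: [0.4, -0.3, 0.9]
width: 0.699
```

```bash
python3 - <<'E'
from h import *
f=r.grab_frame("wrist"); save(f,"pics/w9.png"); print(pose()[0])
p=fit(f,"lid_small",[.4452,-.2545],out="pics/f9.png"); fit(f,"lid_large",[.436,-.1542])
plan([*p,.26]);plan([*p,.190])
E
```

```text
[ 0.44594415 -0.27505364  0.34111036]
lid_small [ 0.4452 -0.2543] iou 0.904
lid_large [ 0.4362 -0.1544] iou 0.935
row [0.0519, -0.002, 0.2027] [0.0008, 0.0004, 0.0002] n>= 3
row [0.0521, -0.0022, 0.3777] [0.0008, 0.0004, 0.0002] n>= 4
```

View pics/f9.png

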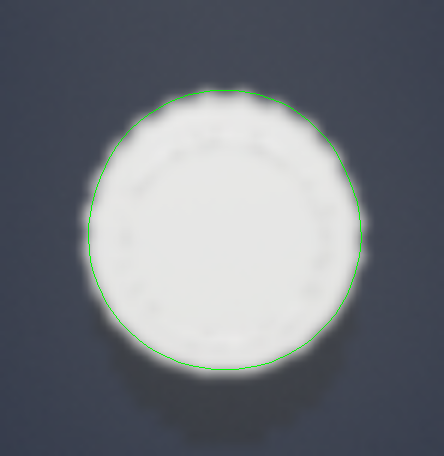

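Call:
{"op": "step_arm", "data": {
  "rows": [
    [[0.052,-0.002,0.1,0,0,0,0.7],[0.052,-0.002,0.2,0,0,0,0.7],[0.052,-0.002,0.25,0,0,0,0.7],[0.052,-0.002,0.3,0,0,0,0.7],[0.052,-0.002,0.34,0,0,0,0.7],[0.052,-0.002,0.36,0,0,0,0.7],[0.052,-0.002,0.377,0,0,0,0.7],[0.052,-0.002,0.377,0,0,0,0.7],[0.052,-0.002,0.377,0,0,0,0.25],[0.052,-0.002,0.377,0,0,0,0.25],[0.052,-0.002,0.377,0,0,0,0.25],[0.052,-0.002,0.377,0,0,0,0.25],[0.052,-0.002,0.377,0,0,0,0.25],[0.052,-0.002,0.377,0,0,0,0.25],[0.052,-0.002,0.377,0,0,0,0.25],[0.052,-0.002,0.377,0,0,0,0.25],[0.052,-0.002,0.377,0,0,0,0.25]]
  ]
}}

```text
time: 19.23
ee_pos: [0.4447, -0.2546, 0.1905]
ee_rot: [3.14, 0.001, 1.571]
wrist_force: [-0.3, 0.4, 6.2]
width: 0.451
```

```bash
python3 - <<'E'
from h import *
print(pose()[0], r.get_state()["width"]*93, r.get_state()["wrist_force"])
plan([.4452,-.2543,.33]); plan([.622,-.26,.36])
E
```

```text
[ 0.44469524 -0.25460502  0.19049155] 41.910383146773384 [-0.292584    0.42190271  6.16936163]
row [0.0004, 0.0017, -0.3488] [0.0009, 0.0006, -0.0001] n>= 4
row [-0.0138, 0.4438, -0.4232] [0.0009, 0.0006, -0.0001] n>= 6
```

Call:
{"op": "step_arm", "data": {
  "rows": [
    [[0,0,-0.08,0,0,0,0.25],[0,0,-0.16,0,0,0,0.25],[0,0,-0.25,0,0,0,0.25],[0,0,-0.34,0,0,0,0.25],[0,0.1,-0.38,0,0,0,0.25],[0,0.2,-0.38,0,0,0,0.25],[0,0.3,-0.38,0,0,0,0.25],[-0.01,0.38,-0.38,0,0,0,0.25],[-0.014,0.443,-0.38,0,0,0,0.25],[-0.014,0.443,-0.38,0,0,0,0.25],[-0.014,0.443,-0.38,0,0,0,0.25]]
  ]
}}

```text
time: 20.15
ee_pos: [0.622, -0.2596, 0.3401]
ee_rot: [-3.14, -0.001, 1.572]
wrist_force: [-0.1, -0.4, -0.9]
width: 0.445
```

```bash
python3 - <<'E'
from h import *
f=r.grab_frame("wrist"); save(f,"pics/w10.png"); print(pose()[0], r.get_state()["width"]*93)
plan([.622,-.2337,.278])
E
```

```text
[ 0.62121882 -0.25973869  0.34055567] 41.386993231695385
row [0.065, 0.0023, 0.1564] [-0.0011, -0.0004, 0.0002] n>= 2
```

View pics/w10.png

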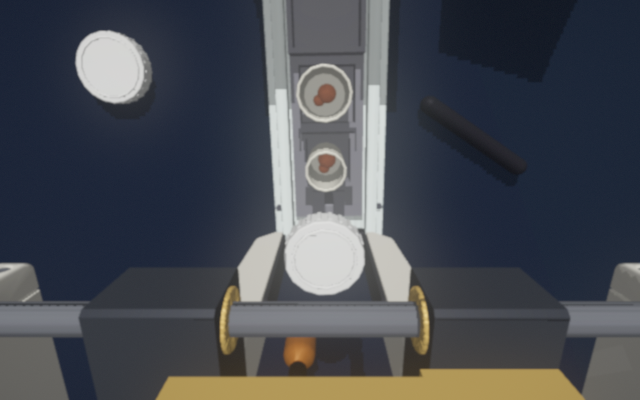

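```bash
python3 - <<'E'
from h import *
f=r.grab_frame("wrist"); print(pose()[0])
fit(f,"pot_small",[.6215,-.2338],z0=.012,thr=-6,out="pics/f10.png")
fit(f,"pot_medium",[.6205,-.177],z0=.012,thr=-6)
for t in (205,212,218): fit(f,"lid_small",[.622,-.2597],z0=.150,thr=t,out=f"pics/f10b.png")
a=cv2.imread("pics/f10b.png");b=cv2.imread("pics/f10.png");print(a.shape,b.shape)
E
```

```text
[ 0.62079125 -0.25986213  0.34106923]
pot_small [ 0.6211 -0.2341] iou 0.904
pot_medium [ 0.62   -0.1768] iou 0.974
lid_small [ 0.6194 -0.2631] iou 0.842
lid_small [ 0.6192 -0.2647] iou 0.798
lid_small [ 0.6192 -0.2651] iou 0.027
(678, 672, 3) (474, 420, 3)
```

View pics/f10.png

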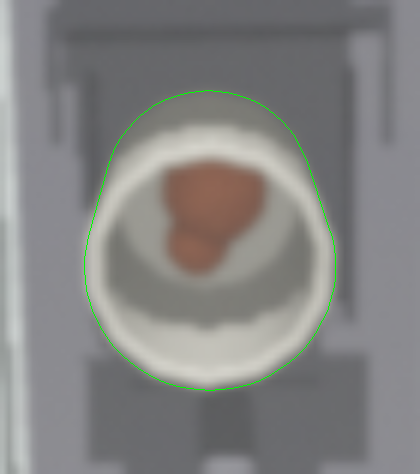

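View pics/f10b.png

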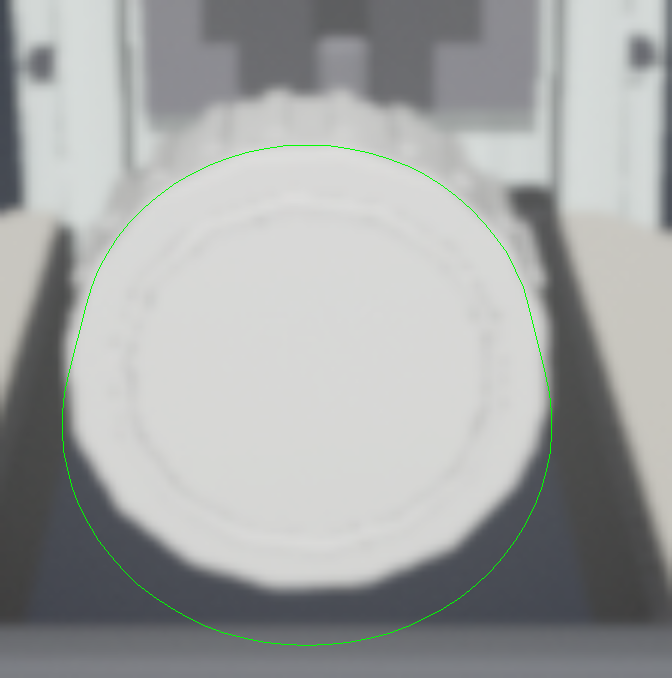

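```bash
python3 - <<'E'
from h import *
for i in range(2): plan([.622,-.2338,.275]);r.grab_frame("top")
plan([.622,-.2338,.249])
E
```

```text
row [0.0651, 0.0032, 0.1652] [-0.0008, -0.0002, -0.0001] n>= 2
row [0.0653, 0.0037, 0.1662] [-0.0005, -0.0001, -0.0002] n>= 2
row [0.0656, 0.0037, 0.2321] [-0.0001, 0.0001, -0.0004] n>= 3
```

Call:
{"op": "step_arm", "data": {
  "rows": [
    [[0.0655,0.003,0.05,0,0,0,0.25],[0.0655,0.003,0.1,0,0,0,0.25],[0.0655,0.003,0.15,0,0,0,0.25],[0.0655,0.003,0.165,0,0,0,0.25],[0.0655,0.003,0.165,0,0,0,0.25],[0.0655,0.003,0.175,0,0,0,0.25],[0.0655,0.003,0.185,0,0,0,0.25],[0.0655,0.003,0.195,0,0,0,0.25],[0.0655,0.003,0.2,0,0,0,0.25],[0.0655,0.003,0.205,0,0,0,0.25]]
  ]
}}

```text
time: 21.18
ee_pos: [0.6228, -0.2338, 0.2598]
ee_rot: [3.141, 0.0, 1.571]
wrist_force: [0.3, -0.6, -0.3]
width: 0.444
```

```bash
python3 - <<'E'
from h import *
s=r.get_state();print(pose()[0],s["wrist_force"],s["moment"])
f=r.grab_frame("wrist"); save(f,"pics/w11.png")
g=r.grab_frame("scene"); cv2.imwrite("pics/s11.png",cv2.resize(g["image"][140:240,250:350,::-1],None,fx=5,fy=5))
E
```

```text
[ 0.62276476 -0.23382022  0.25977757] [ 0.33061203 -0.58039717 -0.34165307] [-0.05067009  0.09948149 -0.01291548]
```

View pics/s11.png

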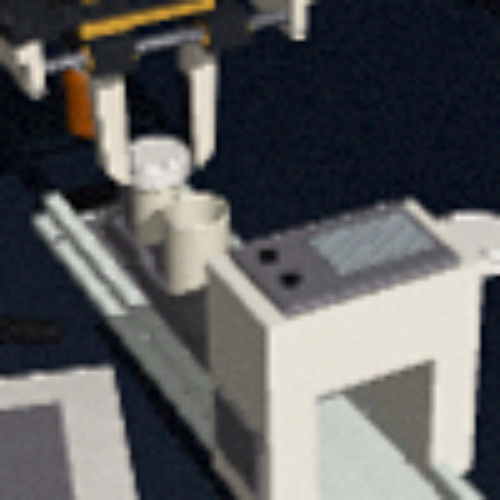

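View pics/w11.png

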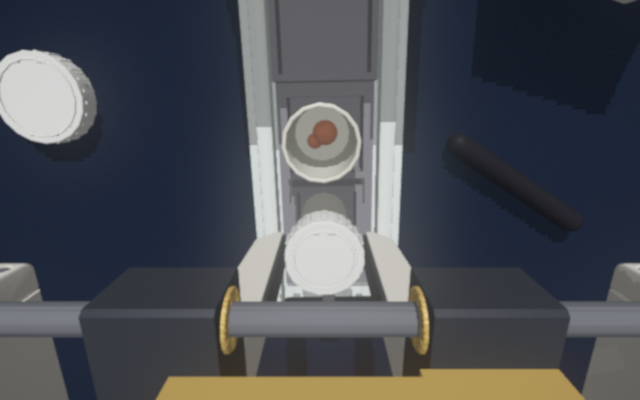

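Call:
{"op": "step_arm", "data": {
  "rows": [
    [[0,-0.0015,0.005,0,0,0,0.25],[0,-0.0015,0.01,0,0,0,0.25],[0,-0.0015,0.015,0,0,0,0.25],[0,-0.0015,0.015,0,0,0,0.25]]
  ]
}}

```text
time: 21.62
ee_pos: [0.6219, -0.2336, 0.2529]
ee_rot: [-3.141, -0.0, 1.571]
wrist_force: [-0.5, -0.3, -0.2]
width: 0.442
```

Call:
{"op": "step_arm", "data": {
  "rows": [
    [[0,0,0.005,0,0,0,0.25],[0,0,0.01,0,0,0,0.25],[0,0,0.01,0,0,0,0.25],[0,0,0.01,0,0,0,0.25],[0,0,0.01,0,0,0,0.6],[0,0,0.01,0,0,0,0.6],[0,0,0.01,0,0,0,0.6],[0,0,0.01,0,0,0,0.6],[0,0,-0.1,0,0,0,0.6],[0,0,-0.2,0,0,0,0.7],[0,0,-0.27,0,0,0,0.7],[-0.03,0,-0.27,0,0,0,0.7],[-0.03,0,-0.27,0,0,0,0.7]]
  ]
}}

```text
time: 22.7
ee_pos: [0.6227, -0.2473, 0.3652]
ee_rot: [3.136, 0.004, 1.57]
wrist_force: [-0.3, -1.0, -0.9]
width: 0.7
```

```bash
python3 - <<'E'
from h import *
f=r.grab_frame("wrist"); save(f,"pics/w12.png");print(pose()[0])
g=r.grab_frame("scene"); cv2.imwrite("pics/s12.png",cv2.resize(g["image"][140:240,250:350,::-1],None,fx=5,fy=5))
m=r.mark_of("lid_small",f); print([(np.round(a["at"]).tolist(),round(a["conf"],2),np.round(onz(f,a["at"],.057)[:2],4).tolist()) for a in m[:3]])
E
```

```text
[ 0.62210777 -0.24642226  0.36232411]
[([322.0, 175.0], 0.98, [0.6213, -0.2337])]
```

View pics/s12.png

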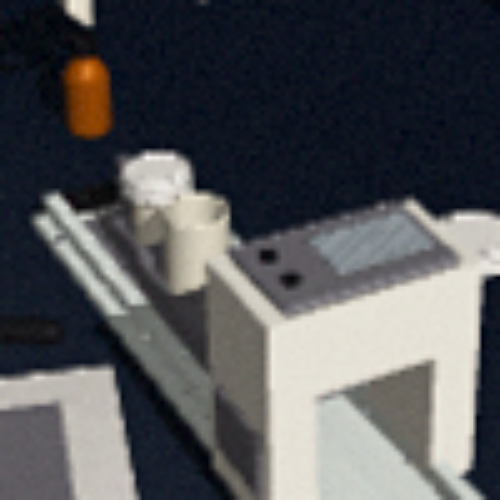

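View pics/w12.png

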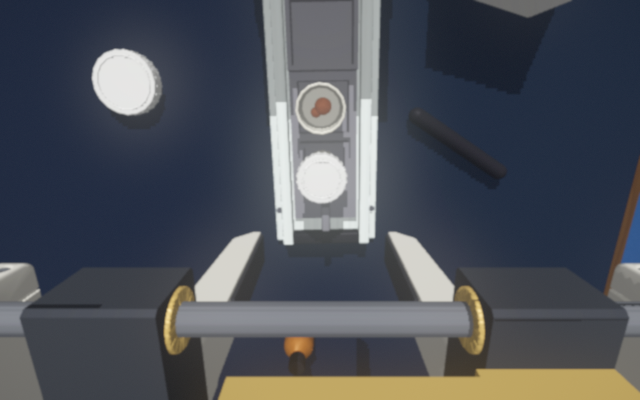

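```bash
python3 - <<'E'
from h import *
plan([.44,-.1,.36]);plan([.427,.135,.35])
E
```

```text
row [0.3633, -0.4541, 0.0004] [-0.0017, -0.001, -0.0003] n>= 6
row [0.9507, -0.4869, 0.0264] [-0.0017, -0.001, -0.0003] n>= 11
```

Call:
{"op": "step_arm", "data": {
  "rows": [
    [[0.36,-0.45,0,0,0,0,0.75],[0.36,-0.45,0,0,0,0,0.75],[0.36,-0.45,0,0,0,0,0.75],[0.36,-0.45,0,0,0,0,0.75],[0.36,-0.45,0,0,0,0,0.75],[0.36,-0.45,0,0,0,0,0.75],[0.95,-0.487,0.02,0,0,0,0.75],[0.95,-0.487,0.02,0,0,0,0.75],[0.95,-0.487,0.02,0,0,0,0.75],[0.95,-0.487,0.02,0,0,0,0.75],[0.95,-0.487,0.02,0,0,0,0.75],[0.95,-0.487,0.02,0,0,0,0.75],[0.95,-0.487,0.02,0,0,0,0.75],[0.95,-0.487,0.02,0,0,0,0.75],[0.95,-0.487,0.02,0,0,0,0.75],[0.95,-0.487,0.02,0,0,0,0.75]]
  ]
}}

```text
time: 24.18
ee_pos: [0.4271, 0.1336, 0.3527]
ee_rot: [-3.14, 0.001, 1.57]
wrist_force: [-0.9, 0.1, 0.4]
width: 0.747
```

```bash
python3 - <<'E'
from h import *
f=r.grab_frame("wrist"); save(f,"pics/w13.png"); print(pose()[0])
m=r.mark_of("lid_medium",f); print([(np.round(a["at"]).tolist(),round(a["conf"],2),np.round(onz(f,a["at"],0)[:2],4).tolist()) for a in m[:3]])
p=fit(f,"lid_medium",[.4266,.1559],out="pics/f13.png",thr=90);p=fit(f,"lid_medium",[.4266,.1559],thr=140)
plan([*p,.26]);plan([*p,.190])
E
```

```text
[0.42728922 0.13337519 0.35293217]
[([326.0, 159.0], 0.58, [0.427, 0.1548])]
lid_medium [0.4264 0.1566] iou 0.931
lid_medium [0.4267 0.1563] iou 0.972
row [0.0575, -0.0015, 0.2328] [-0.0004, 0.0002, -0.0012] n>= 3
row [0.0576, -0.0014, 0.4078] [-0.0004, 0.0002, -0.0012] n>= 4
```

View pics/w13.png

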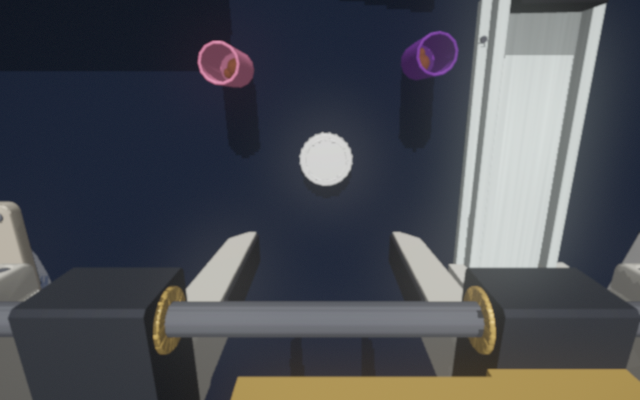

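View pics/f13.png

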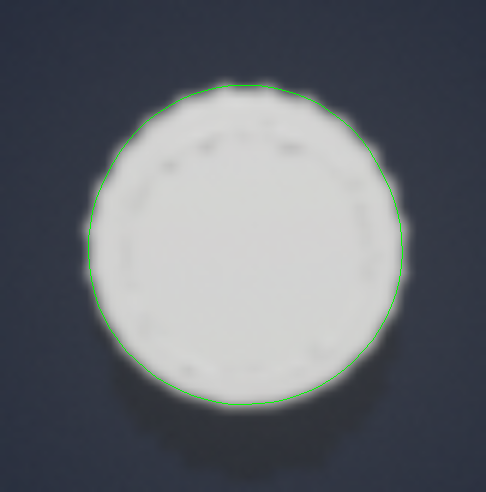

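Call:
{"op": "step_arm", "data": {
  "rows": [
    [[0.0575,-0.001,0.1,0,0,0,0.75],[0.0575,-0.001,0.2,0,0,0,0.75],[0.0575,-0.001,0.28,0,0,0,0.75],[0.0575,-0.001,0.34,0,0,0,0.75],[0.0575,-0.001,0.38,0,0,0,0.75],[0.0575,-0.001,0.4,0,0,0,0.75],[0.0575,-0.001,0.407,0,0,0,0.75],[0.0575,-0.001,0.407,0,0,0,0.75],[0.0575,-0.001,0.407,0,0,0,0.35],[0.0575,-0.001,0.407,0,0,0,0.35],[0.0575,-0.001,0.407,0,0,0,0.35],[0.0575,-0.001,0.407,0,0,0,0.35],[0.0575,-0.001,0.407,0,0,0,0.35],[0.0575,-0.001,0.407,0,0,0,0.35],[0.0575,-0.001,0.407,0,0,0,0.35],[0.0575,-0.001,0.407,0,0,0,0.35],[0.0575,-0.001,0.407,0,0,0,0.35]]
  ]
}}

```text
time: 25.7
ee_pos: [0.4276, 0.1575, 0.1918]
ee_rot: [3.14, -0.0, 1.571]
wrist_force: [0.2, -0.8, 6.6]
width: 0.524
```

```bash
python3 - <<'E'
from h import *
print(pose()[0], r.get_state()["width"]*93, r.get_state()["wrist_force"])
plan([.4267,.156,.36]); plan([.45,-.06,.36]);plan([.621,-.205,.35])
E
```

```text
[0.42757018 0.15750826 0.19181501] 48.76168240747198 [ 0.19119592 -0.83370552  6.62618672]
row [-0.0036, -0.0013, -0.4205] [0.0013, -0.0002, 0.0] n>= 5
row [-0.5436, 0.0569, -0.4206] [0.0013, -0.0002, 0.0] n>= 7
row [-0.9061, 0.4843, -0.3948] [0.0013, -0.0002, 0.0] n>= 11
```

Call:
{"op": "step_arm", "data": {
  "rows": [
    [[0,0,-0.1,0,0,0,0.35],[0,0,-0.2,0,0,0,0.35],[0,0,-0.3,0,0,0,0.35],[0,0,-0.4,0,0,0,0.35],[-0.1,0.01,-0.42,0,0,0,0.35],[-0.2,0.02,-0.42,0,0,0,0.35],[-0.3,0.03,-0.42,0,0,0,0.35],[-0.4,0.04,-0.42,0,0,0,0.35],[-0.5,0.05,-0.42,0,0,0,0.35],[-0.58,0.1,-0.42,0,0,0,0.35],[-0.67,0.2,-0.42,0,0,0,0.35],[-0.75,0.3,-0.42,0,0,0,0.35],[-0.83,0.4,-0.41,0,0,0,0.35],[-0.906,0.484,-0.395,0,0,0,0.35],[-0.906,0.484,-0.395,0,0,0,0.35],[-0.906,0.484,-0.395,0,0,0,0.35],[-0.906,0.484,-0.395,0,0,0,0.35],[-0.906,0.484,-0.395,0,0,0,0.35]]
  ]
}}

```text
time: 27.2
ee_pos: [0.6203, -0.2049, 0.348]
ee_rot: [-3.14, -0.001, 1.571]
wrist_force: [-0.0, 0.8, -0.1]
width: 0.525
```

```bash
python3 - <<'E'
from h import *
f=r.grab_frame("wrist"); save(f,"pics/w14.png"); print(pose()[0],r.get_state()["width"]*93)
fit(f,"pot_medium",[.6205,-.177],z0=.012,thr=-6,out="pics/f14.png")
plan([.6207,-.1762,.275])
E
```

```text
[ 0.62010619 -0.20445087  0.34897668] 48.74751406987911
pot_medium [ 0.6198 -0.1769] iou 0.961
row [0.0706, 0.0015, 0.185] [-0.0001, -0.0002, 0.0002] n>= 2
```

View pics/w14.png

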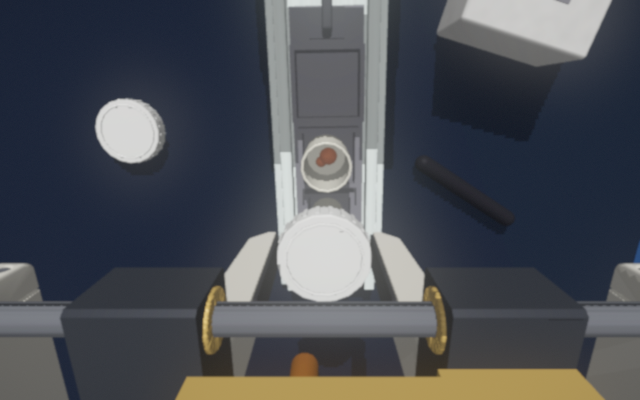

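View pics/f14.png

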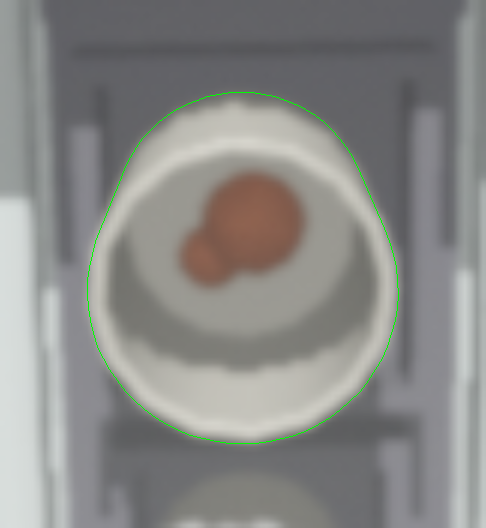

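```bash
python3 - <<'E'
from h import *
f=r.grab_frame("wrist"); p,_=pose(); print(p)
im=f["image"][:,:,0].astype(int)
print([im[k,324] for k in range(290,306)])
v=f["image"][195:310,265:385,::-1]; cv2.imwrite("pics/f14b.png",cv2.resize(v,None,fx=5,fy=5,interpolation=cv2.INTER_CUBIC))
for row in (298,299,300): print(onz(f,[324,row],p[2]-.1918+.014))
# expected outline of lid at TCP
for dy in (0,-.001,-.002):
    h=hull(f,p[0],p[1]+dy,.025,.014,p[2]-.1918); print(dy,h.min(0),h.max(0))
E
```

```text
[ 0.62004249 -0.20425193  0.34961907]
[np.int64(215), np.int64(214), np.int64(212), np.int64(215), np.int64(218), np.int64(215), np.int64(213), np.int64(214), np.int64(214), np.int64(213), np.int64(203), np.int64(169), np.int64(126), np.int64(114), np.int64(115), np.int64(117)]
[ 0.61858888 -0.22761293  0.17181907]
[ 0.61858897 -0.22821849  0.17181907]
[ 0.61858907 -0.22882518  0.17181907]
0 [278.01443 203.19576] [375.67816 300.7027 ]
-0.001 [278.0876  204.99031] [375.5953  302.34473]
-0.002 [278.1605  206.77936] [375.51273 303.98175]
```

View pics/f14b.png

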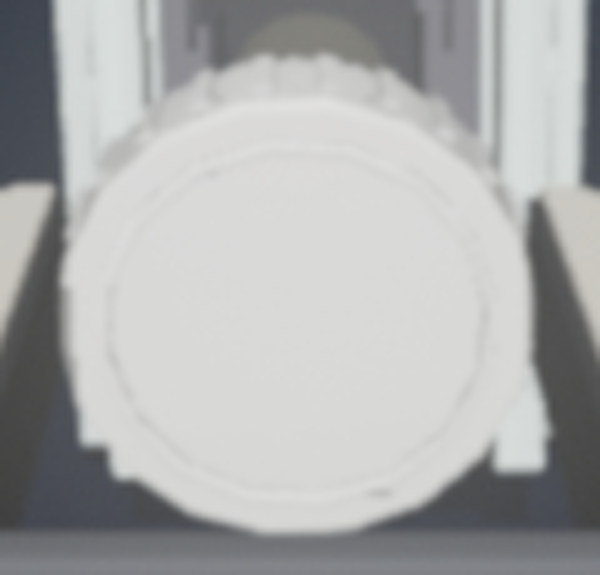

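Call:
{"op": "step_arm", "data": {
  "rows": [
    [[0.07,0.0005,0.05,0,0,0,0.35],[0.07,0.0005,0.1,0,0,0,0.35],[0.07,0.0005,0.15,0,0,0,0.35],[0.07,0.0005,0.175,0,0,0,0.35],[0.07,0.0005,0.175,0,0,0,0.35],[0.07,0.0005,0.185,0,0,0,0.35],[0.07,0.0005,0.195,0,0,0,0.35],[0.07,0.0005,0.205,0,0,0,0.35],[0.07,0.0005,0.205,0,0,0,0.35]]
  ]
}}

```text
time: 28.05
ee_pos: [0.6207, -0.1772, 0.2668]
ee_rot: [3.141, 0.0, 1.571]
wrist_force: [-0.7, -0.3, -0.4]
width: 0.521
```

Position x good; y is 0.9 mm low, correct by +0.002.

Call:
{"op": "step_arm", "data": {
  "rows": [
    [[0.002,0,0,0,0,0,0.35],[0.002,0,0.005,0,0,0,0.35],[0.002,0,0.01,0,0,0,0.35],[0.002,0,0.015,0,0,0,0.35],[0.002,0,0.02,0,0,0,0.35],[0.002,0,0.02,0,0,0,0.35]]
  ]
}}

```text
time: 28.55
ee_pos: [0.6204, -0.1762, 0.258]
ee_rot: [-3.141, -0.0, 1.571]
wrist_force: [-1.5, -0.2, 0.4]
width: 0.524
```

Call:
{"op": "step_arm", "data": {
  "rows": [
    [[0,0,0.005,0,0,0,0.35],[0,0,0.011,0,0,0,0.35],[0,0,0.011,0,0,0,0.35],[0,0,0.011,0,0,0,0.65],[0,0,0.011,0,0,0,0.7],[0,0,0.011,0,0,0,0.7],[0,0,0.011,0,0,0,0.7],[0,0,-0.1,0,0,0,0.7],[0,0,-0.2,0,0,0,0.8],[0,0,-0.26,0,0,0,0.8],[-0.08,0,-0.26,0,0,0,0.8],[-0.08,0,-0.26,0,0,0,0.8],[-0.08,0,-0.26,0,0,0,0.8]]
  ]
}}

```text
time: 29.63
ee_pos: [0.6206, -0.2095, 0.3634]
ee_rot: [3.141, 0.001, 1.569]
wrist_force: [1.2, 0.2, 0.6]
width: 0.799
```

```bash
python3 - <<'E'
from h import *
f=r.grab_frame("wrist"); save(f,"pics/w15.png");print(pose()[0])
g=r.grab_frame("scene"); cv2.imwrite("pics/s15.png",cv2.resize(g["image"][140:240,250:350,::-1],None,fx=5,fy=5))
fit(f,"lid_medium",[.6207,-.177],z0=.061,thr=150,out="pics/f15.png")
fit(f,"lid_small",[.6213,-.2338],z0=.057,thr=150,out="pics/f15b.png")
p=fit(f,"lid_large",[.436,-.1543])
E
```

```text
[ 0.62042858 -0.20865566  0.3623337 ]
lid_medium [ 0.6087 -0.1732] iou 0.581
lid_small [ 0.6082 -0.2284] iou 0.493
lid_large [ 0.4361 -0.1544] iou 0.971
```

View pics/w15.png

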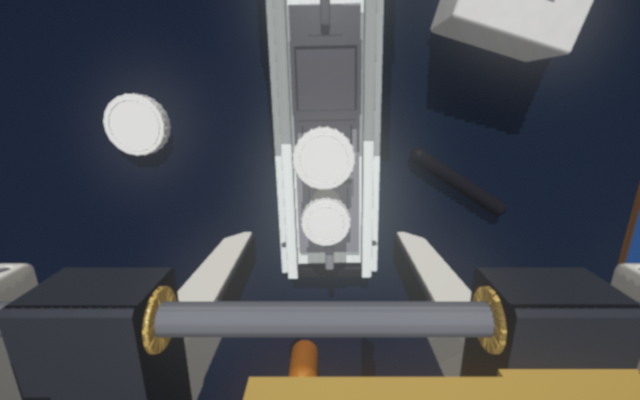

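View pics/s15.png

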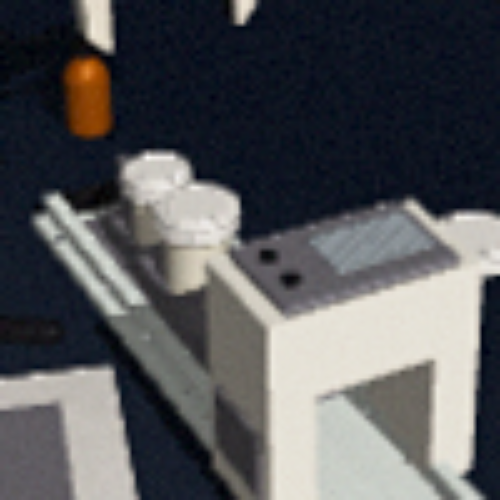

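```bash
python3 - <<'E'
from h import *
plan([.4365,-.1544,.36]);plan([.4365,-.1544,.190])
E
```

```text
row [0.134, -0.4598, 0.0052] [-0.0009, -0.0006, -0.0003] n>= 5
row [0.1336, -0.4592, 0.4302] [-0.0009, -0.0006, -0.0003] n>= 7
```

Call:
{"op": "step_arm", "data": {
  "rows": [
    [[0.134,-0.46,0,0,0,0,0.85],[0.134,-0.46,0,0,0,0,0.85],[0.134,-0.46,0,0,0,0,0.85],[0.134,-0.46,0,0,0,0,0.85],[0.134,-0.46,0,0,0,0,0.85],[0.134,-0.46,0.1,0,0,0,0.85],[0.134,-0.46,0.2,0,0,0,0.85],[0.134,-0.46,0.3,0,0,0,0.85],[0.134,-0.46,0.36,0,0,0,0.85],[0.134,-0.46,0.4,0,0,0,0.85],[0.134,-0.46,0.42,0,0,0,0.85],[0.134,-0.46,0.43,0,0,0,0.85],[0.134,-0.46,0.43,0,0,0,0.85],[0.134,-0.46,0.43,0,0,0,0.45],[0.134,-0.46,0.43,0,0,0,0.45],[0.134,-0.46,0.43,0,0,0,0.45],[0.134,-0.46,0.43,0,0,0,0.45],[0.134,-0.46,0.43,0,0,0,0.45],[0.134,-0.46,0.43,0,0,0,0.45],[0.134,-0.46,0.43,0,0,0,0.45]]
  ]
}}

```text
time: 31.4
ee_pos: [0.4372, -0.1549, 0.1918]
ee_rot: [3.14, 0.001, 1.571]
wrist_force: [-0.5, 1.1, 6.2]
width: 0.613
```

Call:
{"op": "step_arm", "data": {
  "rows": [
    [[0,0,0,0,0,0,0.45],[0,0,0,0,0,0,0.45],[0,0,-0.1,0,0,0,0.45],[0,0,-0.2,0,0,0,0.45],[0,0,-0.3,0,0,0,0.45],[0,0,-0.43,0,0,0,0.45],[0,0,-0.43,0,0,0,0.45]]
  ]
}}

```text
time: 31.98
ee_pos: [0.438, -0.1553, 0.3704]
ee_rot: [3.132, 0.004, 1.571]
wrist_force: [1.5, 0.0, 0.8]
width: 0.612
```

```bash
python3 - <<'E'
from h import *
print(pose()[0],r.get_state()["width"]*93)
plan([.42,.2,.40]); 
f=r.grab_frame("top"); cv2.imwrite("pics/t16.png",cv2.resize(f["image"][150:290,160:440,::-1],None,fx=2.8,fy=2.8))
E
```

```text
[ 0.4380104  -0.15530277  0.37041974] 56.916657465223444
row [0.8879, -0.0444, -0.0783] [0.0058, 0.0028, -0.0001] n>= 9
```

View pics/t16.png

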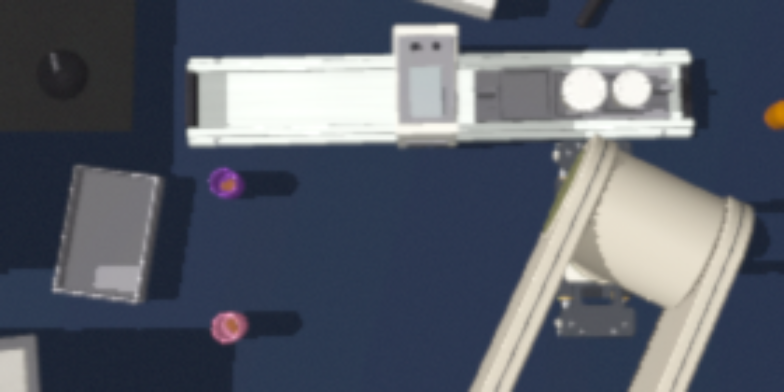

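```bash
python3 - <<'E'
from h import *
f=r.grab_frame("top")
P=np.array([[75,166],[162,177],[142,303],[53,290]])/2.8+[160,150]
Q=np.array([onz(f,p,.035) for p in P]); print(Q.round(3),Q.mean(0)); c=Q.mean(0)
p0,_=pose(); plan([.42,.2,.37]); 
g=r.grab_frame("scene")
for h in(f,g): print([(round(a["conf"],2),onz(h,a["at"],0)[:2].round(3)) for a in r.mark_of("lid_box",h)[:2]])
E
```

```text
[[0.531 0.422 0.035]
 [0.518 0.319 0.035]
 [0.37  0.339 0.035]
 [0.385 0.443 0.035]] [0.45091241 0.38059946 0.035     ]
row [0.8878, -0.0442, -0.0117] [0.0041, 0.002, -0.0001] n>= 9
[(0.77, array([0.451, 0.394]))]
[(0.77, array([0.454, 0.386])), (0.58, array([ 0.613, -0.18 ]))]
```

Box centre ≈ (0.452, 0.382).

Call:
{"op": "step_arm", "data": {
  "rows": [
    [[0.09,0,-0.01,0,0,0,0.45],[0.18,-0.01,-0.01,0,0,0,0.45],[0.27,-0.01,-0.01,0,0,0,0.45],[0.36,-0.02,-0.01,0,0,0,0.45],[0.45,-0.02,-0.01,0,0,0,0.45],[0.54,-0.03,-0.01,0,0,0,0.45],[0.63,-0.03,-0.01,0,0,0,0.45],[0.72,-0.04,-0.01,0,0,0,0.45],[0.81,-0.04,-0.01,0,0,0,0.45],[0.888,-0.044,-0.01,0,0,0,0.45],[0.888,-0.044,-0.01,0,0,0,0.45],[0.888,-0.044,-0.01,0,0,0,0.45]]
  ]
}}

```text
time: 33.23
ee_pos: [0.4181, 0.2017, 0.3641]
ee_rot: [-3.137, 0.002, 1.574]
wrist_force: [0.5, -0.4, -1.0]
width: 0.613
```

```bash
python3 - <<'E'
from h import *
print(pose()[0],r.get_state()["width"]*93,r.get_state()["joint_positions"].round(2))
plan([.452,.382,.34]); plan([.452,.382,.205])
E
```

```text
[0.41808248 0.20172564 0.36408571] 56.99814754272101 [ 0.34 -0.22  1.9  -0.    1.46  0.34]
row [0.4505, 0.0866, 0.0591] [-0.0028, 0.0011, 0.0022] n>= 5
row [0.4511, 0.0881, 0.3966] [-0.0028, 0.0011, 0.0022] n>= 6
```

Call:
{"op": "step_arm", "data": {
  "rows": [
    [[0.09,0.02,0.01,0,0,0,0.45],[0.18,0.04,0.02,0,0,0,0.45],[0.27,0.06,0.04,0,0,0,0.45],[0.36,0.08,0.05,0,0,0,0.45],[0.45,0.087,0.06,0,0,0,0.45],[0.45,0.087,0.06,0,0,0,0.45],[0.45,0.087,0.06,0,0,0,0.45]]
  ]
}}

```text
time: 33.82
ee_pos: [0.4538, 0.3804, 0.3398]
ee_rot: [-3.138, 0.003, 1.572]
wrist_force: [-0.3, -0.4, 0.7]
width: 0.612
```

```bash
python3 - <<'E'
from h import *
f=r.grab_frame("wrist"); save(f,"pics/w17.png");print(pose()[0],r.get_state()["width"]*93)
plan([.452,.382,.205])
E
```

```text
[0.4539827  0.37954414 0.34057685] 56.87793812887599
row [0.0071, -0.004, 0.3389] [-0.0018, 0.0018, -0.0] n>= 4
```

View pics/w17.png

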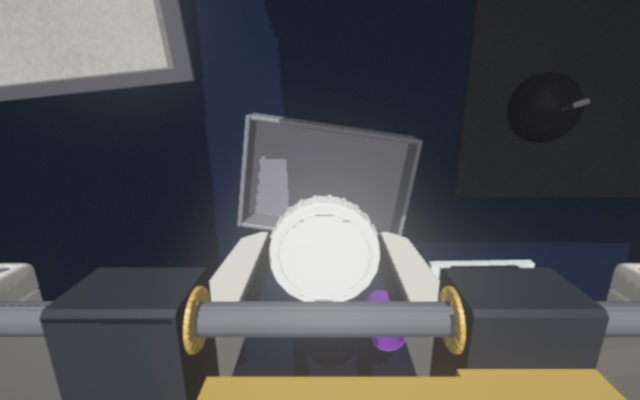

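```bash
python3 - <<'E'
from h import *
f=r.grab_frame("wrist")
for p in ([248,115],[420,139],[240,225]): print(onz(f,p,.035).round(3))
a,b,c=[onz(f,p,.035) for p in ([248,115],[420,139],[240,225])]; print((b+c)/2)
E
```

```text
[0.389 0.445 0.035]
[0.532 0.425 0.035]
[0.375 0.348 0.035]
[0.45395195 0.38631437 0.035     ]
```

Centre (0.454, 0.385): lower with +5 mm in y.

Call:
{"op": "step_arm", "data": {
  "rows": [
    [[0.014,0,0.08,0,0,0,0.45],[0.014,0,0.16,0,0,0,0.45],[0.014,0,0.24,0,0,0,0.45],[0.014,0,0.29,0,0,0,0.45],[0.014,0,0.32,0,0,0,0.45],[0.014,0,0.339,0,0,0,0.45],[0.014,0,0.339,0,0,0,0.45]]
  ]
}}

```text
time: 34.5
ee_pos: [0.4539, 0.3849, 0.2062]
ee_rot: [-3.14, 0.001, 1.569]
wrist_force: [0.1, -0.9, -0.3]
width: 0.613
```

Call:
{"op": "step_arm", "data": {
  "rows": [
    [[0,0,0.01,0,0,0,0.45],[0,0,0.02,0,0,0,0.45],[0,0,0.02,0,0,0,0.45],[0,0,0.02,0,0,0,0.78],[0,0,0.02,0,0,0,0.78],[0,0,0.02,0,0,0,0.78],[0,0,0.02,0,0,0,0.78],[0,0,-0.1,0,0,0,0.78],[0,0,-0.2,0,0,0,0.78],[0,0,-0.3,0,0,0,0.78],[0,0,-0.4,0,0,0,0.78],[-0.1,0,-0.43,0,0,0,0.6],[-0.1,0,-0.43,0,0,0,0.6]]
  ]
}}

```text
time: 35.58
ee_pos: [0.4553, 0.3439, 0.3856]
ee_rot: [3.133, -0.003, 1.57]
wrist_force: [0.1, -0.5, 0.5]
width: 0.682
```

```bash
python3 - <<'E'
from h import *
f=r.grab_frame("wrist"); save(f,"pics/w18.png");print(pose()[0],r.get_state()["width"]*93)
plan([.45,-.05,.38])
E
```

```text
[0.45477574 0.34477725 0.38270172] 59.563917158189774
row [-0.987, -0.0101, 0.0044] [0.0033, -0.0015, -0.0012] n>= 10
```

View pics/w18.png

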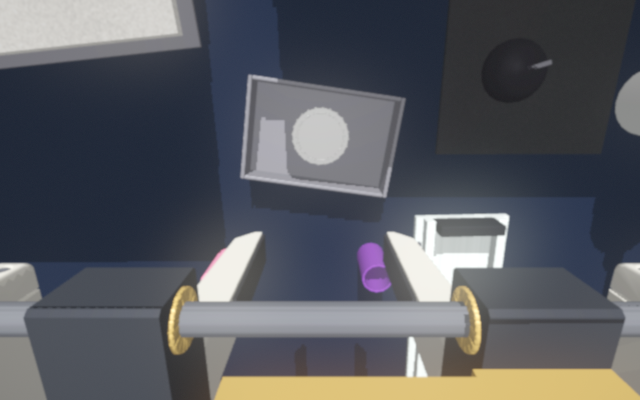

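Call:
{"op": "step_arm", "data": {
  "rows": [
    [[-0.3,-0.01,0,0,0,0,0.4],[-0.6,-0.01,0,0,0,0,0.4],[-0.987,-0.01,0,0,0,0,0.4],[-0.987,-0.01,0,0,0,0,0.4],[-0.987,-0.01,0,0,0,0,0.4],[-0.987,-0.01,0,0,0,0,0.4],[-0.987,-0.01,0,0,0,0,0.4],[-0.987,-0.01,0,0,0,0,0.4],[-0.987,-0.01,0,0,0,0,0.4],[-0.987,-0.01,0,0,0,0,0.4],[-0.987,-0.01,0,0,0,0,0.4],[-0.987,-0.01,0,0,0,0,0.4]]
  ]
}}

```text
time: 36.63
ee_pos: [0.4497, -0.0493, 0.378]
ee_rot: [-3.14, -0.001, 1.568]
wrist_force: [-0.3, 0.1, -0.3]
width: 0.402
```

```bash
python3 - <<'E'
from h import *
print(pose()[0])
f=r.grab_frame("top"); save(f,"pics/t19.png")
g=cv2.cvtColor(f["image"],cv2.COLOR_RGB2GRAY).astype(float)
up=[];lo=[]
for c in list(range(234,298))+list(range(328,402)):
    col=np.interp(np.arange(150,225,.1),np.arange(400),g[:,c]); rows=np.arange(150,225,.1)
    b=np.where(col>110)[0]
    if len(b)<10: continue
    up.append((c,rows[b[0]])); lo.append((c,rows[b[-1]]))
for e in (up,lo):
    e=np.array(e); k=np.polyfit(e[:,0],e[:,1],1)
    res=e[:,1]-np.polyval(k,e[:,0]); m=abs(res-np.median(res))<.8; k=np.polyfit(e[m,0],e[m,1],1)
    A=onz(f,[240,np.polyval(k,240)],.015);B=onz(f,[395,np.polyval(k,395)],.015)
    print(m.sum(),len(m),A.round(4),B.round(4),"yaw",-(A[0]-B[0])/(A[1]-B[1]))
plan([.6225,-.2765,.36])
E
```

```text
[ 0.44972132 -0.04925555  0.37800927]
126 138 [0.6677 0.2518 0.015 ] [ 0.6769 -0.2786  0.015 ] yaw 0.017279126007800686
18 138 [0.5577 0.2499 0.015 ] [ 0.5647 -0.276   0.015 ] yaw 0.013435522007766178
row [-0.5699, 0.4325, 0.044] [-0.001, -0.0007, -0.0008] n>= 7
```

View pics/t19.png

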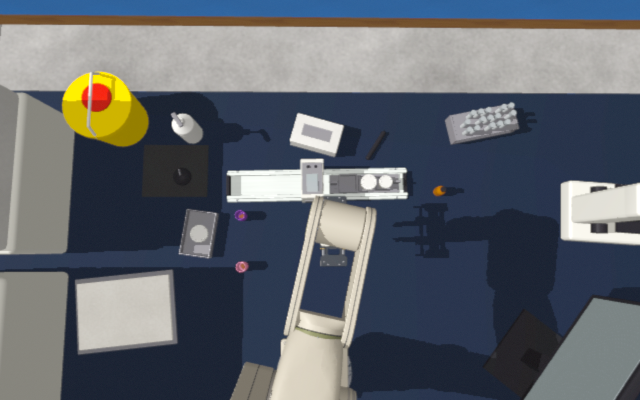

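```bash
python3 - <<'E'
from h import *
plan([.6225,-.30,.36],yaw=np.pi/2+.0165)
E
```

```text
row [-0.6286, 0.4326, 0.044] [-0.001, -0.0007, -0.0113] n>= 8
```

Call:
{"op": "step_arm", "data": {
  "rows": [
    [[-0.6286,0.2,0,0,0,-0.0113,0.4],[-0.6286,0.2,0,0,0,-0.0113,0.4],[-0.6286,0.2,0,0,0,-0.0113,0.4],[-0.6286,0.2,0,0,0,-0.0113,0.4],[-0.6286,0.43,0.04,0,0,-0.0113,0.4],[-0.6286,0.43,0.04,0,0,-0.0113,0.4],[-0.6286,0.43,0.04,0,0,-0.0113,0.4],[-0.6286,0.43,0.04,0,0,-0.0113,0.4],[-0.6286,0.43,0.04,0,0,-0.0113,0.4],[-0.6286,0.43,0.04,0,0,-0.0113,0.4],[-0.6286,0.43,0.04,0,0,-0.0113,0.4]]
  ]
}}

```text
time: 37.6
ee_pos: [0.6225, -0.2982, 0.3621]
ee_rot: [-3.14, -0.001, 1.59]
wrist_force: [0.5, 0.0, 0.1]
width: 0.399
```

```bash
python3 - <<'E'
from h import *
f=r.grab_frame("wrist"); save(f,"pics/w20.png");print(pose()[0])
m=r.mark_of("fin_rear",f); print([(np.round(a["at"]).tolist(),round(a["conf"],2),np.round(onz(f,a["at"],.044)[:2],4).tolist()) for a in m[:3]])
carr(f,.6205,-.1705,.0165,"pics/c20.png",lo=(270,20),hi=(390,240),S=2.6)
v=cv2.resize(f["image"][20:240,270:390,::-1],None,fx=2.6,fy=2.6)
cv2.imwrite("pics/c20.png",np.hstack([cv2.imread("pics/c20.png"),v]))
E
```

```text
[ 0.62211988 -0.29826742  0.36310128]
[([328.0, 165.0], 0.65, [0.6241, -0.2758])]
```

View pics/c20.png

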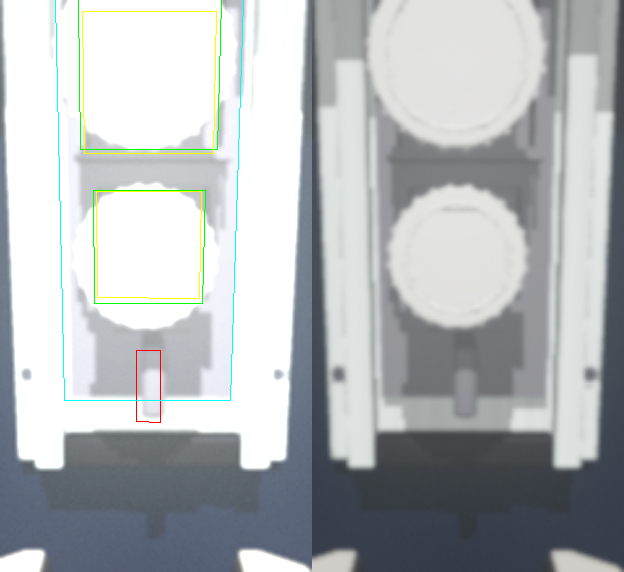

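View pics/w20.png

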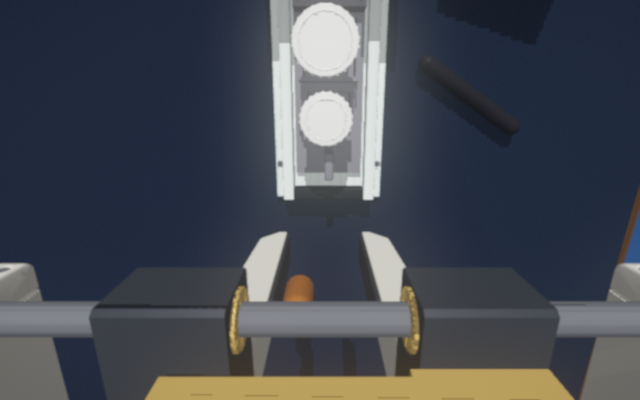

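```bash
python3 - <<'E'
from h import *
plan([.6245,-.2755,.28],yaw=np.pi/2+.0165);plan([.6245,-.2755,.213],yaw=np.pi/2+.0165)
E
```

```text
row [0.0572, 0.0075, 0.2095] [0.0003, 0.0001, 0.0018] n>= 3
row [0.0572, 0.0074, 0.377] [0.0003, 0.0001, 0.0018] n>= 4
```

Call:
{"op": "step_arm", "data": {
  "rows": [
    [[0.057,0.0075,0.1,0,0,0.001,0.4],[0.057,0.0075,0.2,0,0,0.001,0.4],[0.057,0.0075,0.25,0,0,0.001,0.4],[0.057,0.0075,0.3,0,0,0.001,0.4],[0.057,0.0075,0.34,0,0,0.001,0.4],[0.057,0.0075,0.36,0,0,0.001,0.4],[0.057,0.0075,0.376,0,0,0.001,0.4],[0.057,0.0075,0.376,0,0,0.001,0.4],[0.057,0.0075,0.376,0,0,0.001,0.05],[0.057,0.0075,0.376,0,0,0.001,0.03],[0.057,0.0075,0.376,0,0,0.001,0.03],[0.057,0.0075,0.376,0,0,0.001,0.03],[0.057,0.0075,0.376,0,0,0.001,0.03],[0.057,0.0075,0.376,0,0,0.001,0.03],[0.057,0.0075,0.376,0,0,0.001,0.03],[0.057,0.0075,0.376,0,0,0.001,0.03]]
  ],
  "grip_force": 20
}}

```text
time: 39.03
ee_pos: [0.6248, -0.2774, 0.2135]
ee_rot: [3.141, 0.001, 1.587]
wrist_force: [0.1, 0.3, 5.6]
width: 0.088
```

```bash
python3 - <<'E'
from h import *
s=r.get_state();print(pose()[0],s["ee_rot"],s["width"]*93,s["wrist_force"])
f=r.grab_frame("wrist"); save(f,"pics/w21.png")
E
```

```text
[ 0.62478607 -0.27744558  0.21351809] [3.14051992e+00 5.82241315e-04 1.58687413e+00] 8.152695578021394 [0.06413545 0.34476812 5.62434353]
```

View pics/w21.png

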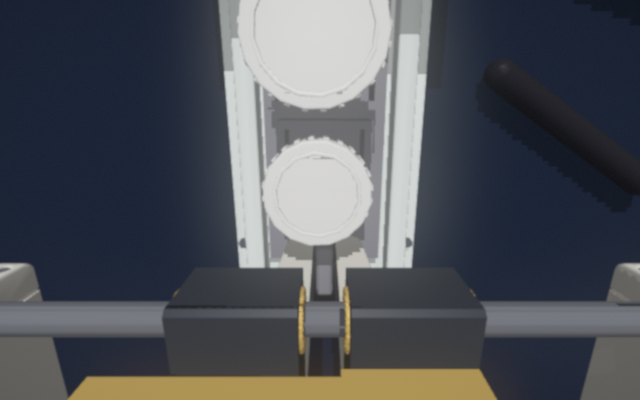

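Call:
{"op": "step_arm", "data": {
  "rows": [
    [[0.003,0,0,0,0,0,0.03],[0.01,0,0,0,0,0,0.03],[0.022,0,0,0,0,0,0.03],[0.036,0,0,0,0,0,0.03],[0.05,0,0,0,0,0,0.03],[0.064,0,0,0,0,0,0.03],[0.078,0,0,0,0,0,0.03],[0.088,0,0,0,0,0,0.03],[0.095,0,0,0,0,0,0.03],[0.1,0,0,0,0,0,0.03],[0.1,0,0,0,0,0,0.03]]
  ]
}}

```text
time: 40.0
ee_pos: [0.624, -0.2378, 0.2135]
ee_rot: [3.14, 0.002, 1.587]
wrist_force: [-0.1, -3.7, 5.3]
width: 0.085
```

```bash
python3 - <<'E'
from h import *
s=r.get_state();print(pose()[0],s["ee_rot"],s["width"]*93,s["wrist_force"],s["moment"])
f=r.grab_frame("wrist"); save(f,"pics/w22.png")
E
```

```text
[ 0.62404006 -0.23781554  0.21350138] [3.14046770e+00 1.83223097e-03 1.58686943e+00] 7.885174569335439 [-0.1415375  -3.67496431  5.27672867] [-0.62673453  0.15437588  0.02155031]
```

View pics/w22.png

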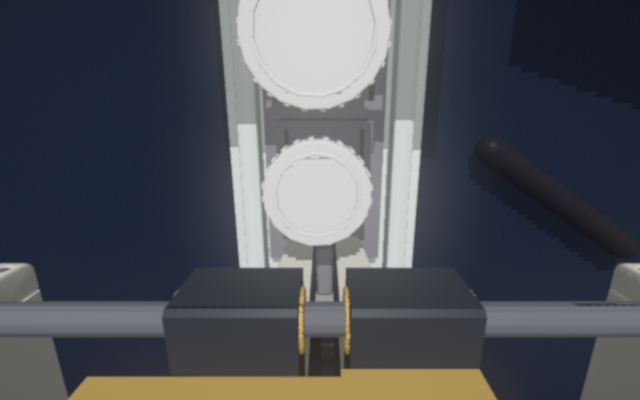

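Call:
{"op": "step_arm", "data": {
  "rows": [
    [[0.005,0,0,0,0,0,0.03],[0.015,0,0,0,0,0,0.03],[0.03,0,0,0,0,0,0.03],[0.05,0,0,0,0,0,0.03],[0.07,0,0,0,0,0,0.03],[0.09,0,0,0,0,0,0.03],[0.11,0,0,0,0,0,0.03],[0.13,0,0,0,0,0,0.03],[0.15,0,0,0,0,0,0.03],[0.17,0,0,0,0,0,0.03],[0.19,0,0,0,0,0,0.03],[0.21,0,0,0,0,0,0.03],[0.23,0,0,0,0,0,0.03],[0.25,0,0,0,0,0,0.03],[0.27,0,0,0,0,0,0.03],[0.29,0,0,0,0,0,0.03],[0.31,0,0,0,0,0,0.03],[0.325,0,0,0,0,0,0.03],[0.337,0,0,0,0,0,0.03],[0.337,0,0,0,0,0,0.03]]
  ]
}}

```text
time: 41.72
ee_pos: [0.622, -0.1024, 0.2135]
ee_rot: [3.14, 0.001, 1.587]
wrist_force: [-0.0, -2.4, 6.2]
width: 0.086
```

```bash
python3 - <<'E'
from h import *
s=r.get_state();print(pose()[0],s["ee_rot"],s["width"]*93,s["wrist_force"],s["moment"])
g=r.grab_frame("scene"); cv2.imwrite("pics/s23.png",cv2.resize(g["image"][120:300,240:400,::-1],None,fx=4,fy=3.3))
E
```

```text
[ 0.62196705 -0.1023569   0.21348833] [3.14046207e+00 1.02175938e-03 1.58721584e+00] 8.012051890114613 [-0.01544944 -2.39825978  6.20244383] [-0.3391959   0.09761999 -0.03313091]
```

View pics/s23.png

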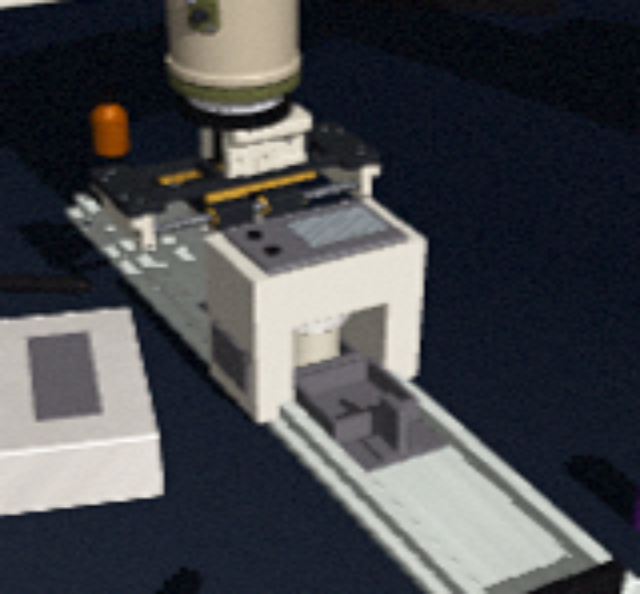

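Call:
{"op": "step_arm", "data": {
  "rows": [
    [[0,0,0,0,0,0,0.4],[0,0,0,0,0,0,0.4],[0,0,0,0,0,0,0.4],[0,0,0,0,0,0,0.4],[0,0,0,0,0,0,0.4],[0,0,-0.05,0,0,0,0.4],[0,0,-0.15,0,0,0,0.4],[0,0,-0.25,0,0,0,0.4],[0,0,-0.35,0,0,0,0.4],[0,0,-0.45,0,0,0,0.4],[0,0,-0.46,0,0,0,0.4],[0.47,0,-0.46,0,0,0,0.4],[0.47,0,-0.46,0,0,0,0.4],[0.47,0,-0.46,0,0,0,0.4],[0.47,0,-0.46,0,0,0,0.4],[0.47,0,-0.46,0,0,0,0.4],[0.47,0,-0.46,0,0,0,0.4],[0.47,0,-0.46,0,0,0,0.4],[0.47,0,-0.46,0,0,0,0.4]]
  ]
}}

```text
time: 43.35
ee_pos: [0.6186, 0.085, 0.3964]
ee_rot: [-3.141, 0.001, 1.587]
wrist_force: [0.0, -0.9, 1.0]
width: 0.399
```

```bash
python3 - <<'E'
from h import *
s=r.get_state();print(pose()[0],s["ee_rot"])
f=r.grab_frame("wrist"); save(f,"pics/w24.png")
m=r.mark_of("fin_front",f); print([(np.round(a["at"]).tolist(),round(a["conf"],2),np.round(onz(f,a["at"],.044)[:2],4).tolist()) for a in m[:3]])
m=r.mark_of("end_stop",f); print([(np.round(a["at"]).tolist(),round(a["conf"],2),np.round(onz(f,a["at"],.038)[:2],4).tolist()) for a in m[:3]])
E
```

```text
[0.61861765 0.08502619 0.39640661] [-3.14118193e+00  5.50729225e-04  1.58710942e+00]
[([325.0, 152.0], 0.83, [0.618, 0.1135])]
[]
```

View pics/w24.png

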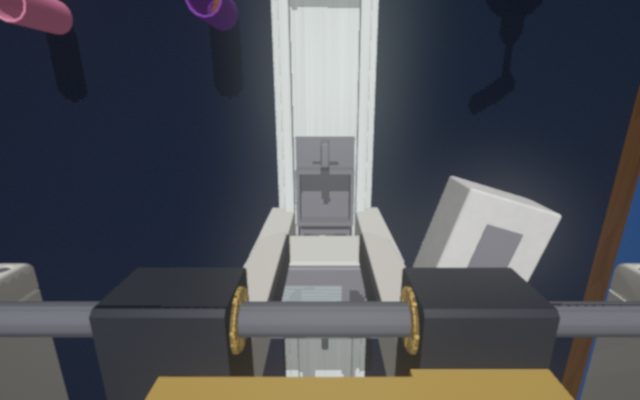

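```bash
python3 - <<'E'
from h import *
Y=np.pi/2+.0165
plan([.6188,.109,.39],yaw=Y);plan([.6188,.109,.217],yaw=Y)
E
```

```text
row [0.0623, 0.001, 0.0165] [-0.0001, 0.0002, -0.0014] n>= 1
row [0.0624, 0.0011, 0.449] [-0.0001, 0.0002, -0.0014] n>= 5
```

Call:
{"op": "step_arm", "data": {
  "rows": [
    [[0.062,0.001,0.02,0,0,0,0.4],[0.062,0.001,0.02,0,0,0,0.4],[0.062,0.001,0.12,0,0,0,0.4],[0.062,0.001,0.22,0,0,0,0.4],[0.062,0.001,0.3,0,0,0,0.4],[0.062,0.001,0.36,0,0,0,0.4],[0.062,0.001,0.41,0,0,0,0.4],[0.062,0.001,0.44,0,0,0,0.4],[0.062,0.001,0.449,0,0,0,0.4],[0.062,0.001,0.449,0,0,0,0.4],[0.062,0.001,0.449,0,0,0,0.03],[0.062,0.001,0.449,0,0,0,0.03],[0.062,0.001,0.449,0,0,0,0.03],[0.062,0.001,0.449,0,0,0,0.03],[0.062,0.001,0.449,0,0,0,0.03],[0.062,0.001,0.449,0,0,0,0.03],[0.062,0.001,0.449,0,0,0,0.03],[0.062,0.001,0.449,0,0,0,0.03]]
  ]
}}

```text
time: 45.0
ee_pos: [0.6189, 0.1104, 0.218]
ee_rot: [3.14, -0.0, 1.587]
wrist_force: [-1.2, 0.5, 5.1]
width: 0.086
```

```bash
python3 - <<'E'
from h import *
s=r.get_state();print(pose()[0],s["ee_rot"],s["width"]*93,s["wrist_force"])
f=r.grab_frame("wrist"); save(f,"pics/w25.png")
for h,n in ((f,"w"),(r.grab_frame("top"),"top"),(r.grab_frame("scene"),"scene")):
  m=r.mark_of("end_stop",h); print(n,[(np.round(a["at"]).tolist(),round(a["conf"],2),np.round(onz(h,a["at"],.038)[:2],4).tolist()) for a in m[:3]])
E
```

```text
[0.61894929 0.11039006 0.21804195] [ 3.14047295e+00 -1.05443983e-04  1.58699216e+00] 7.987111837478379 [-1.1535018   0.46507748  5.13621022]
w []
top [([231.0, 184.0], 0.79, [0.6138, 0.2767])]
scene [([378.0, 293.0], 0.62, [0.6176, 0.2783])]
```

View pics/w25.png

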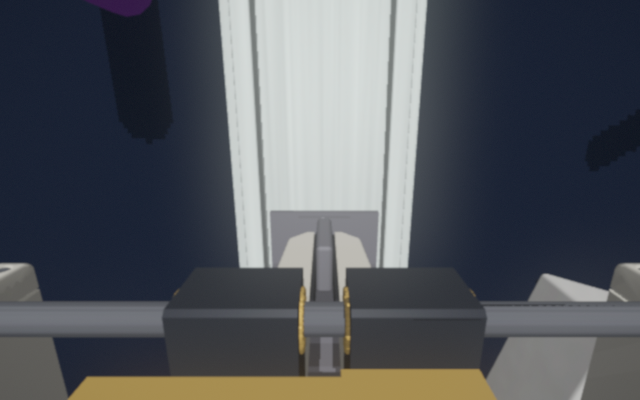

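Call:
{"op": "step_arm", "data": {
  "rows": [
    [[0.005,0,0,0,0,0,0.03],[0.015,0,0,0,0,0,0.03],[0.03,0,0,0,0,0,0.03],[0.05,0,0,0,0,0,0.03],[0.07,0,0,0,0,0,0.03],[0.09,0,0,0,0,0,0.03],[0.11,0,0,0,0,0,0.03],[0.13,0,0,0,0,0,0.03],[0.15,0,0,0,0,0,0.03],[0.17,0,0,0,0,0,0.03],[0.19,0,0,0,0,0,0.03],[0.21,0,0,0,0,0,0.03],[0.23,0,0,0,0,0,0.03],[0.25,0,0,0,0,0,0.03],[0.27,0,0,0,0,0,0.03],[0.29,0,0,0,0,0,0.03],[0.305,0,0,0,0,0,0.03],[0.315,0,0,0,0,0,0.03],[0.325,0,0,0,0,0,0.03],[0.325,0,0,0,0,0,0.03]]
  ]
}}

```text
time: 46.97
ee_pos: [0.6171, 0.2402, 0.2181]
ee_rot: [3.14, 0.001, 1.587]
wrist_force: [1.0, -3.5, 5.8]
width: 0.087
```

```bash
python3 - <<'E'
from h import *
s=r.get_state();print(pose()[0],s["ee_rot"],s["width"]*93,s["wrist_force"])
f=r.grab_frame("wrist"); save(f,"pics/w26.png")
g=r.grab_frame("scene"); cv2.imwrite("pics/s26.png",cv2.resize(g["image"][150:330,270:430,::-1],None,fx=4,fy=3.3))
E
```

```text
[0.61709363 0.24015446 0.21808592] [3.13998667e+00 8.88820540e-04 1.58699255e+00] 8.073529275799867 [ 1.00242282 -3.46024674  5.8048897 ]
```

View pics/s26.png

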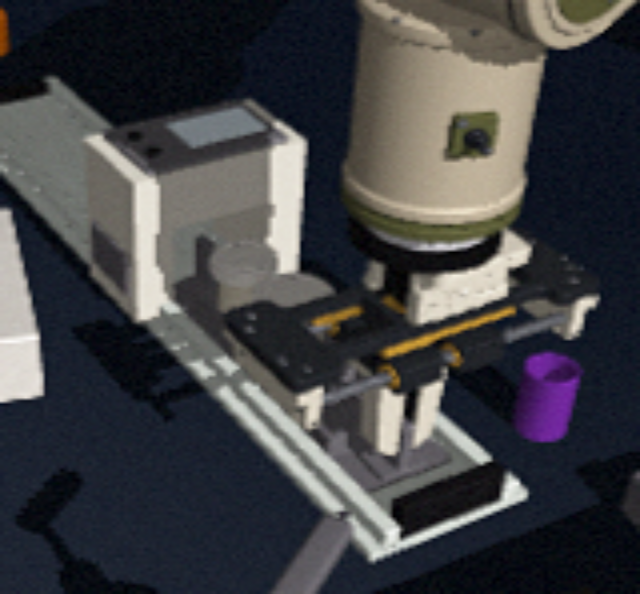

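View pics/w26.png

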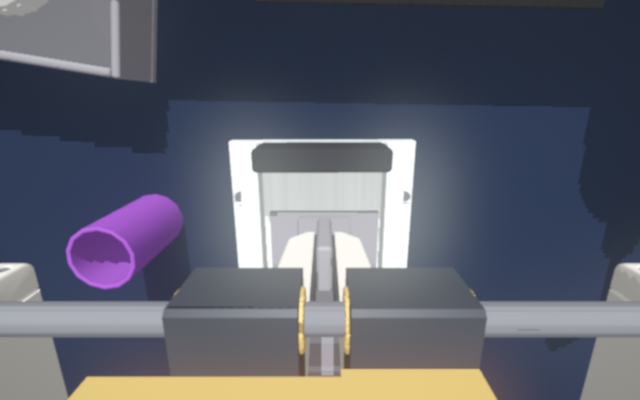

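```bash
python3 - <<'E'
from h import *
f=r.grab_frame("wrist")
print(onz(f,[325,212],.012), onz(f,[325,172],.038),onz(f,[325,172],.008))
E
```

```text
[0.61626691 0.25518545 0.012     ] [0.61565619 0.28441916 0.038     ] [0.6158999  0.27808941 0.008     ]
```

Call:
{"op": "step_arm", "data": {
  "rows": [
    [[0.004,0,0,0,0,0,0.03],[0.01,0,0,0,0,0,0.03],[0.016,0,0,0,0,0,0.03],[0.022,0,0,0,0,0,0.03],[0.028,0,0,0,0,0,0.03],[0.032,0,0,0,0,0,0.03],[0.036,0,0,0,0,0,0.03],[0.038,0,0,0,0,0,0.03],[0.038,0,0,0,0,0,0.03]]
  ]
}}

```text
time: 47.87
ee_pos: [0.617, 0.2546, 0.2181]
ee_rot: [3.14, 0.002, 1.587]
wrist_force: [-1.0, -6.0, 5.6]
width: 0.085
```

Call:
{"op": "step_arm", "data": {
  "rows": [
    [[0.0025,0,0,0,0,0,0.03],[0.005,0,0,0,0,0,0.03],[0.0075,0,0,0,0,0,0.03],[0.01,0,0,0,0,0,0.03],[0.0125,0,0,0,0,0,0.03],[0.0125,0,0,0,0,0,0.03]]
  ]
}}

```text
time: 48.37
ee_pos: [0.6169, 0.2595, 0.2181]
ee_rot: [3.14, 0.002, 1.586]
wrist_force: [0.6, -6.0, 5.7]
width: 0.083
```

Call:
{"op": "step_arm", "data": {
  "rows": [
    [[0.0025,0,0,0,0,0,0.03],[0.005,0,0,0,0,0,0.03],[0.0075,0,0,0,0,0,0.03],[0.0075,0,0,0,0,0,0.03]]
  ]
}}

```text
time: 48.7
ee_pos: [0.6168, 0.2625, 0.2181]
ee_rot: [3.14, 0.002, 1.586]
wrist_force: [-0.0, -6.3, 6.7]
width: 0.081
```

```bash
python3 - <<'E'
from h import *
s=r.get_state();print(pose()[0],s["width"]*93,s["wrist_force"])
f=r.grab_frame("wrist"); save(f,"pics/w27.png")
E
```

```text
[0.61682574 0.26252876 0.2180611 ] 7.579156009098748 [-0.02917931 -6.29375206  6.73546993]
```

View pics/w27.png

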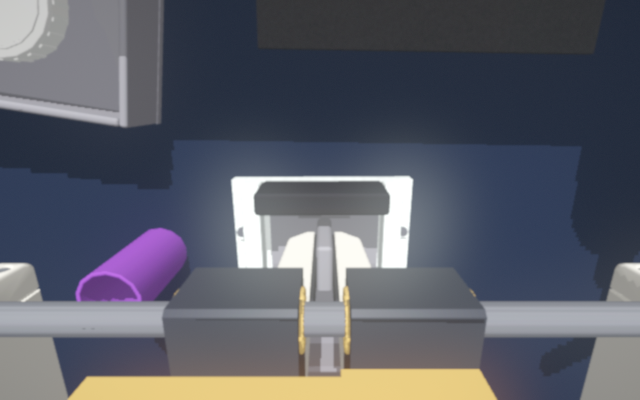

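Call:
{"op": "step_arm", "data": {
  "rows": [
    [[0.0025,0,0,0,0,0,0.03],[0.005,0,0,0,0,0,0.03],[0.005,0,0,0,0,0,0.03]]
  ]
}}

```text
time: 49.0
ee_pos: [0.6168, 0.2645, 0.218]
ee_rot: [3.14, 0.002, 1.586]
wrist_force: [0.5, -6.2, 6.3]
width: 0.087
```

Call:
{"op": "step_arm", "data": {
  "rows": [
    [[0.0025,0,0,0,0,0,0.03],[0.005,0,0,0,0,0,0.03],[0.005,0,0,0,0,0,0.03]]
  ]
}}

```text
time: 49.25
ee_pos: [0.6168, 0.2665, 0.2181]
ee_rot: [3.14, 0.002, 1.587]
wrist_force: [0.6, -6.3, 6.1]
width: 0.086
```

```bash
python3 - <<'E'
from h import *
f=r.grab_frame("wrist"); save(f,"pics/w28.png")
a=cv2.imread("pics/w27.png")[160:280,220:430];b=cv2.imread("pics/w28.png")[160:280,220:430]
cv2.imwrite("pics/c28.png",cv2.resize(np.vstack([a,b]),None,fx=2.4,fy=2.4,interpolation=cv2.INTER_CUBIC))
E
```

```text
(no output)
```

View pics/c28.png

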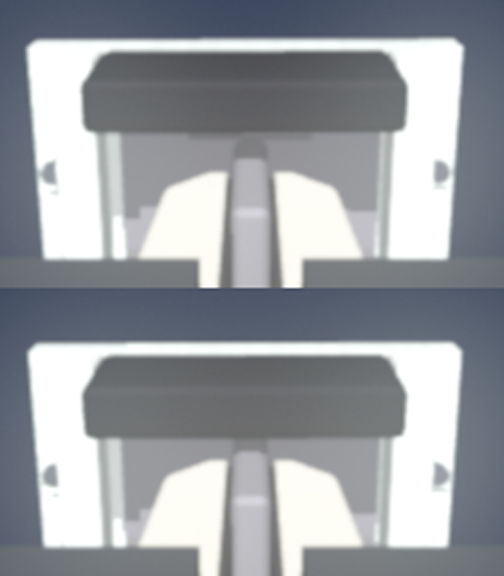

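Call:
{"op": "step_arm", "data": {
  "rows": [
    [[0.0025,0,0,0,0,0,0.03],[0.0025,0,0,0,0,0,0.03]]
  ]
}}

```text
time: 49.47
ee_pos: [0.6168, 0.2675, 0.2181]
ee_rot: [3.14, 0.002, 1.586]
wrist_force: [0.6, -7.3, 6.2]
width: 0.086
```

Call:
{"op": "step_arm", "data": {
  "rows": [
    [[0.0025,0,0,0,0,0,0.03],[0.0025,0,0,0,0,0,0.03]]
  ]
}}

```text
time: 49.63
ee_pos: [0.6167, 0.2685, 0.2181]
ee_rot: [3.14, 0.002, 1.586]
wrist_force: [0.4, -6.7, 6.5]
width: 0.085
```

Call:
{"op": "step_arm", "data": {
  "rows": [
    [[0.0025,0,0,0,0,0,0.03],[0.0025,0,0,0,0,0,0.03]]
  ]
}}

```text
time: 49.8
ee_pos: [0.6167, 0.2693, 0.2181]
ee_rot: [3.14, 0.002, 1.586]
wrist_force: [0.2, -6.8, 6.8]
width: 0.084
```

```bash
python3 - <<'E'
from h import *
f=r.grab_frame("wrist"); save(f,"pics/w29.png")
im=[cv2.imread(f"pics/w{k}.png")[160:275,270:380] for k in (26,28,29)]
cv2.imwrite("pics/c29.png",cv2.resize(np.hstack(im),None,fx=2.4,fy=3.6,interpolation=cv2.INTER_CUBIC))
E
```

```text
(no output)
```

View pics/c29.png

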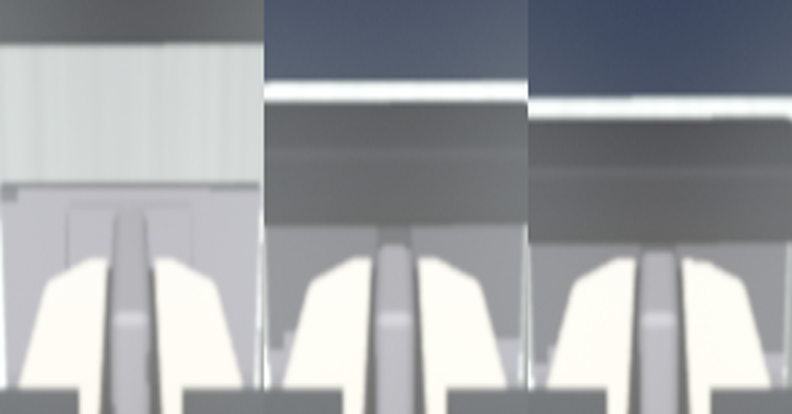

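Call:
{"op": "step_arm", "data": {
  "rows": [
    [[0.0025,0,0,0,0,0,0.03],[0.0025,0,0,0,0,0,0.03]]
  ]
}}

```text
time: 50.02
ee_pos: [0.6168, 0.2696, 0.218]
ee_rot: [3.141, 0.003, 1.586]
wrist_force: [-0.2, -10.9, 8.0]
width: 0.078
```

Call:
{"op": "step_arm", "data": {
  "rows": [
    [[0.0025,0,0,0,0,0,0.03],[0.0025,0,0,0,0,0,0.03]]
  ]
}}

```text
time: 50.18
ee_pos: [0.6168, 0.27, 0.218]
ee_rot: [3.141, 0.005, 1.586]
wrist_force: [-0.8, -14.6, 8.9]
width: 0.084
```

Call:
{"op": "step_arm", "data": {
  "rows": [
    [[0.0025,0,0,0,0,0,0.03],[0.0025,0,0,0,0,0,0.03]]
  ]
}}

```text
time: 50.35
ee_pos: [0.6169, 0.2704, 0.218]
ee_rot: [3.141, 0.006, 1.586]
wrist_force: [-0.7, -19.3, 10.0]
width: 0.087
```

Call:
{"op": "step_arm", "data": {
  "rows": [
    [[-0.004,0,0,0,0,0,0.03],[-0.004,0,0,0,0,0,0.03],[-0.004,0,0,0,0,0,0.35],[-0.004,0,0,0,0,0,0.35],[-0.004,0,0,0,0,0,0.35],[-0.004,0,0,0,0,0,0.35],[-0.004,0,0,0,0,0,0.35],[-0.004,0,-0.04,0,0,0,0.35],[-0.004,0,-0.1,0,0,0,0.35],[-0.004,0,-0.2,0,0,0,0.35],[-0.004,0,-0.3,0,0,0,0.35],[-0.004,0,-0.4,0,0,0,0.35],[-0.15,0,-0.45,0,0,0,0.35],[-0.2,0,-0.45,0,0,0,0.35],[-0.2,0,-0.45,0,0,0,0.35],[-0.2,0,-0.45,0,0,0,0.35]]
  ]
}}

```text
time: 51.68
ee_pos: [0.6176, 0.1918, 0.3983]
ee_rot: [3.14, -0.0, 1.584]
wrist_force: [-0.2, 0.5, 0.2]
width: 0.35
```

```bash
python3 - <<'E'
from h import *
print(pose()[0])
f=r.grab_frame("wrist"); save(f,"pics/w30.png")
g=r.grab_frame("scene"); cv2.imwrite("pics/s30.png",cv2.resize(g["image"][150:330,270:430,::-1],None,fx=4,fy=3.3))
E
```

```text
[0.61761185 0.19177341 0.39828964]
```

View pics/w30.png

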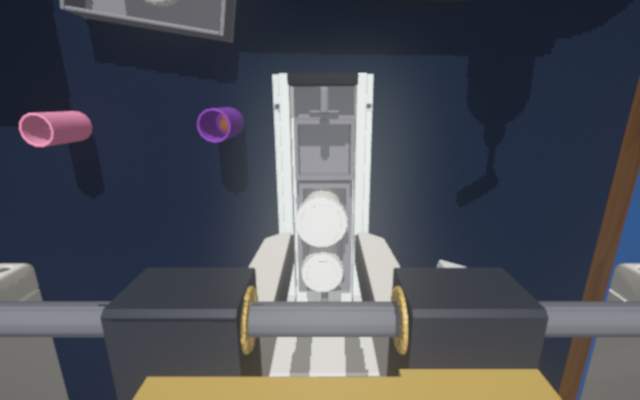

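View pics/s30.png

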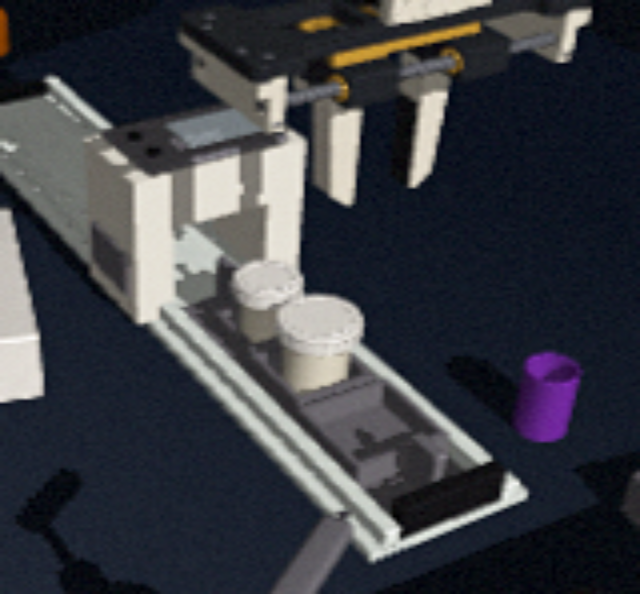

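```bash
python3 - <<'E'
from h import *
f=r.grab_frame("wrist")
v=f["image"][60:190,265:385,::-1]; cv2.imwrite("pics/c31.png",cv2.convertScaleAbs(cv2.resize(v,None,fx=4.5,fy=4.5,interpolation=cv2.INTER_CUBIC),alpha=1.5))
t=r.grab_frame("top"); save(t,"pics/t31.png")
E
```

```text
(no output)
```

View pics/c31.png

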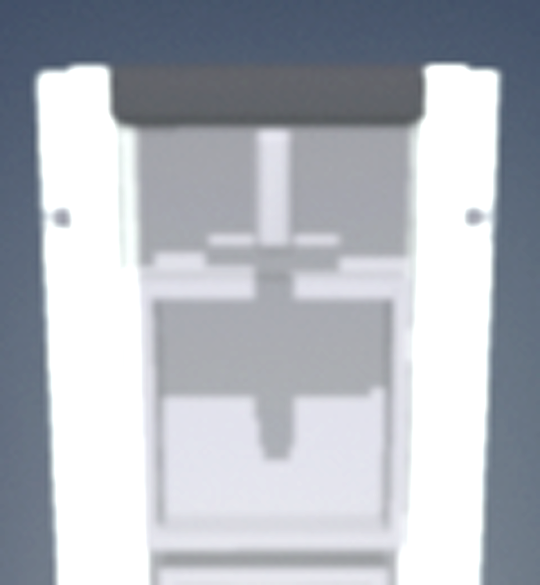

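View pics/t31.png

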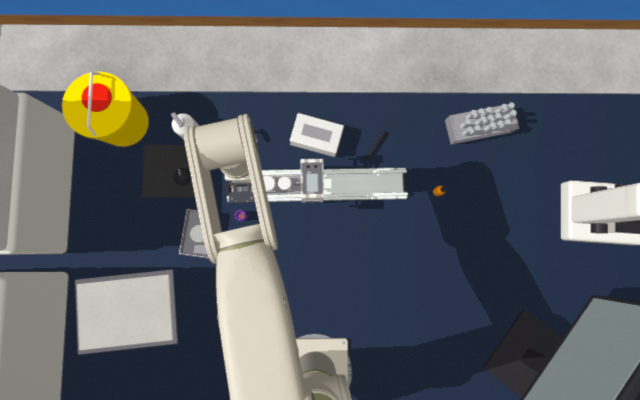

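```bash
python3 - <<'E'
from h import *
s=r.get_state(); print(s["time"],s["wrist_force"]); print(r.hand_in())
E
```

```text
51.8833 [ 0.10021179 -0.75488981 -0.01077463]
the job is handed in; nothing more can be done
None
```

The job is handed in at 51.9 s, with the carrier home and both pots on the bench loaded and lidded. Only the small and medium pots were there.

- **Pots and lids:** I stood each pot in its own socket and put its own lid on.
- **Spare lid:** The large pot was absent, so its lid went into the lid box.
- **Carrier:** I pushed it by the rear fin until the front fin was clear of the arch. Then I pulled it by the front fin until the force along the track rose from about 7 N to 19 N against the end stop. I then released it and raised the arm clear.

My last pictures show no gap between the carrier and the end stop, and both lids seated level. The large lid was lying in the box right after I placed it. The purple and pink look-alikes and the other bystanders I could see were undisturbed.

Two checks did not go cleanly:

- **Lid fits in the carrier:** The automatic outline fit for the seated lids failed because the white rails confused it, so I judged them by eye in two views.
- **End stop position:** Camera readings of the end stop disagreed by about 7 mm, so I relied on the contact force for the home position.

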